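# Pull the heater-panel knobs and cull the broken ones

## Robot

A 6-joint arm with a two-finger parallel gripper is mounted at the origin on the work surface. World frame = base frame: x ahead of the robot, y to its left, z up, the work surface at z = 0. Lengths are in m, angles in rad, forces in N, time in s.
With the tool pointing down it reaches from about 0.35 to 0.775 m from the base axis. Payload 7.3 kg.
Tool frame: the origin (TCP) lies at the very end of the fingers, on their centre line; the grasp point (between the pads) lies 19 mm behind it; z points along the fingers, y is the direction in which the jaws open and shut (so a half turn about z gives the same grasp; the last joint's range is limited). The gripper opens to 92 mm and grips with 3 to 60 N. Pads are 19 mm wide; open, the fingers measure 130 mm over their backs; the gripper's body (75 mm by 190 mm) begins 47 mm behind the grasp point.
Start: joints at [1.185, 0.342, 1.524, -0, 1.275, -0.146], TCP at [0.125, 0.51, 0.227] pointing down, gripper open.
Joint ranges: [-2.53, 2.53], [-0.77, 2.02], [0.04, 2.7], [-1, 4.14], [0.28, 2.66], [-3.11, 3.11]. Speed limits (rad/s): [2.57, 2.57, 3.14, 3.14, 3.14, 3.14].

## Interface

Orientations are given as [roll, pitch, yaw] about the fixed x, y, z axes, in that order (R = Rz(yaw) Ry(pitch) Rx(roll)).
In Python, from cell import observe, read_camera, camera_info, hand_in gives the robot as it stands.
- The arm moves only by the tool jog_arm, never from a script. Its argument "rows" is one flat list of numbers, 5 for each row, row after row: the finger opening in mm, from 0 to 91.8, then the shift along the tool's x, y, z in mm, then the turn about the tool's z in degrees. In form: [gripper, tx, ty, tz, roll, gripper, tx, ty, tz, roll, ...]. A call has 1 to 20 rows; each row shifts and turns the commanded pose from where the row before left it, along the tool's axes as they then stand; what a row does not reach is not made up. A row lasts 1/10 s, in which the tool goes at most 50 mm and 8.59 degrees, less where a joint would pass 70% of its speed; a pose out of reach is approached as far as the arm can. A call with a gripper value outside its range is refused whole. The fingers move at their own pace and stop on an object; "grip_force" is the grip in N (left out, the last holds). Time passes only in rows, so rows that do not move let the fingers close. It gives the time, the measured TCP pose, the force and the opening at its end, in the units of the state.
- observe(): the state, without advancing time (a new reading comes with each control period).
- read_camera(name): name is "side" or "top" or "wrist"; returns (picture, depth): 384x512x3 uint8, red, green, blue; 384x512 float32, m along the optical axis (not along the pixel's ray), 0 where there is no reading.
- camera_info(name): a dict with "fx", "fy", "cx", "cy" (pixels), "distortion" ([k1, k2, p1, p2, k3] as OpenCV has them; the pictures are not rectified), "extrinsics" (4x4, takes a point from camera to world coordinates); the wrist camera has in their place "tool_from_camera" (4x4, takes a point from camera to tool coordinates, whose origin is the TCP and whose axes are the flange's). Camera axes: x right, y up, looking along -z (the intrinsics and any distortion apply to the point x, -y, -z); pixel columns grow to the right and rows downward; lengths in m; the calibration is good to about 2 mm. A picture is of the moment at which its call begins: read the wrist's pose just before it. camera_info takes no time and is no camera call.
- hand_in(): hands the job in, once; it reports no verdict.
The state is a dict: "time": time; "qpos": joint angles; "qvel": joint speeds; "joint_efforts": joint torques, N m; "tool_pos": TCP position; "tool_rot": TCP orientation; "contact_force": force on the tool from outside, world axes, zero at the start; "torque": the same for the moment, N m; "opening": finger opening in m.
Only numpy, scipy, OpenCV 4.12 (cv2) and the standard library are available. Lean on these libraries where they do the work, as an engineer would, in place of code of your own. Each camera call takes 0.05 s, during which the arm holds its last target. There are 200 camera calls.

## Task

Strip the salvaged heater control panel: with the knob puller hooked under each knob's skirt (do not touch a fitted knob with the fingers), pull every knob straight up off its shaft. In the end every whole knob, old and new, must stand upright on the floor of the grey stock tray and every knob with half its grip bar snapped off must lie in the red scrap bin. Stand the puller upright on its green mat again, and leave the plug, grommet and relay where they are.

Things in the scene. Friction and masses are not known exactly. Their poses are not given: they have to be found in the camera images.
- panel: Car heater control unit lying on its back, fixed: dark fascia 116 (x) by 264 mm (y), flat face at z 45 mm above the origin (underside centre, on the bench). Three square brass shafts, 8 mm wide, 9 mm tall, stand on the face at x 0, y -82, 0, +82 mm. A fitted knob's hub rests on the face (knob origin at z 45), leaving a 10 mm gap round the hub under its skirt. Nothing else stands up.
- mid_shaft (a point): Foot of the middle shaft, on the panel's face; axes as the panel. Two sprung balls in each shaft hold its knob: about 8 to 14 N straight up pops it off; risen 10 mm, it is free.
- puller: Knob puller: rigid steel stirrup with an orange handle, 88 mm tall, 160 g, standing on its lips; origin at its underside centre, z up. Legs: inner faces at y -27 and +27 mm, outer at -31 and +31, 36 mm long in x, joined by a bridge from z 40 to 46. Open at both x ends: it slides along its own x over a knob, either end first, the lips passing under the knob's skirt.
- puller_lips (a point): Centre of the upper side of the puller's two inward lips: each x -18 to +18, z 0 to 4 mm, y 16 to 27 on either side, a 32 mm slot between. A pulled knob lies on the lips, its hub reaching 6 mm below the puller's underside: let down, the hub stands first and, 3 mm lower, the lips are free to slide out along the puller's x.
- puller_handle (a point): Middle of the puller's handle, 67 mm above the puller's underside. Handle 26 mm (x) by 14 mm (y), z 46 to 88.
- fitted_whole1: WHOLE knob, 46 mm across, 35 tall, 45 g; origin at the hub's underside centre, z up. Brass hub 24 to 28 mm across, z 0 to 10; round skirt 46 across, z 10 to 14; round body 38 across to z 23; on its flat top the grip bar along x, -19 to +19, 12 mm wide, to z 35, white line on top. At the start sits snug on one of the panel's shafts (which varies; may be absent), its x along the panel's x. 
- fitted_whole2: WHOLE knob, just like fitted_whole1. At the start sits snug on one of the panel's shafts (which varies; may be absent), its x along the panel's x. 
- fitted_broken: BROKEN knob, like fitted_whole1 in all but its grip bar: half of it has snapped off, only x -19 to +1 mm is left, and a pale scar shows where the rest stood. Origin at the hub's underside centre. At the start sits snug on one of the panel's shafts (which varies; may be absent), its x along the panel's x. 
- loose_whole1: WHOLE knob, just like fitted_whole1. At the start stands loose in the stock tray, any way round (may be absent). 
- loose_broken3: BROKEN knob, like fitted_whole1 in all but its grip bar: half of it has snapped off, only x -19 to +1 mm is left, and a pale scar shows where the rest stood. Origin at the hub's underside centre. At the start stands loose in the stock tray, any way round (may be absent). 
- loose_broken1: BROKEN knob, like fitted_whole1 in all but its grip bar: half of it has snapped off, only x -19 to +1 mm is left, and a pale scar shows where the rest stood. Origin at the hub's underside centre. At the start stands loose in the stock tray, any way round (may be absent). 
- loose_broken2: BROKEN knob, like fitted_whole1 in all but its grip bar: half of it has snapped off, only x -19 to +1 mm is left, and a pale scar shows where the rest stood. Origin at the hub's underside centre. At the start stands loose in the stock tray, any way round (may be absent). 
- tray: Light grey stock tray, fixed to the bench, outside 200 mm (x) by 285 mm (y), 18 mm high, walls 4 mm; origin at its underside centre; inner floor at z 4. The loose knobs stand in a row on its half at larger x (about x +52 to +58); the half at smaller x (towards the robot) is empty at the start.
- scrap_bin: Red open scrap bin, fixed, outside 124 by 124 mm, 50 mm high, walls 4 mm; origin at its underside centre; inner floor at z 4.
- tool_mat: Green rubber tool mat, fixed, 100 mm (x) by 110 mm (y), 3 mm thick; origin at its underside centre. The puller stands on it at the start.
- plug: Bystander: grey plug housing with a red clip, about 50 by 42 by 25 mm; origin at its underside.
- grommet: Bystander: grey-brown rubber grommet, 54 mm across, 23 mm tall; origin at its underside centre.
- relay: Bystander: blue-grey cube relay, 28 mm wide, 37 mm tall with its brass blades up; origin at its underside centre.

How it is judged:
By the outcome, as a careful person would: the job done as asked, in the order asked, and still so for the second after the job is handed in, with the robot touching nothing.
Of fitted_whole1, fitted_whole2, fitted_broken only 2 to 3 are there at a start; the rules pass over those that are not, and their reading is None.
Of loose_whole1, loose_broken3, loose_broken1, loose_broken2 only 3 to 4 are there at a start; the rules pass over those that are not, and their reading is None.
At some moment in a run one of loose_whole1, loose_broken3, loose_broken1, loose_broken2, puller may be knocked a few centimetres aside while the robot is not near it.
It also fails if it takes over 210 s, if anything falls off the work surface, if the arm or the gripper's body presses on something with over 40 N, if the wrist force passes 120 N, or if a joint passes its speed limit or range.

## Working session

There is one attempt and no reset: what is moved stays moved. The work goes in short steps, Python scripts to look and compute and a tool call to move; the robot and the scene stay as the last step left them, time stands still between calls to the robot, and variables do not carry over. Pictures are saved under pics/ and viewed, about 12 in all and at most 16, crops included, and the job is handed in when it is done.

Besides the shell and the picture viewer there is one more tool, called after "Request:" as a command line: name --argument value ..., lists and objects as JSON in quotes. jog_arm: Moves the arm, as the interface text tells. Its arguments: {"type":"object","properties":{"rows":{"type":"array","items":{"type":"number"}},"grip_force":{"type":"number"}},"required":["rows"]}

```bash
mkdir -p pics; ls
cat > h.py <<'E'
import numpy as np, cv2
from cell import observe, read_camera, camera_info, hand_in
from scipy.spatial.transform import Rotation as R
def ext(name):
    i=camera_info(name)
    if name!="wrist": return np.array(i["extrinsics"])
    s=observe(); T=np.eye(4); T[:3,:3]=R.from_euler('xyz',s["tool_rot"]).as_matrix(); T[:3,3]=s["tool_pos"]
    return T@np.array(i["tool_from_camera"])
def grab(name):
    E=ext(name); p,d=read_camera(name); return p,d,E
def KD(name):
    i=camera_info(name); return np.array([[i["fx"],0,i["cx"]],[0,i["fy"],i["cy"]],[0,0,1.]]),np.array(i["distortion"],float)
def onplane(name,E,uv,z):
    K,D=KD(name); uv=np.atleast_2d(np.array(uv,float))
    n=cv2.undistortPoints(uv.reshape(-1,1,2),K,D).reshape(-1,2)
    r=np.c_[n[:,0],-n[:,1],-np.ones(len(n))]@E[:3,:3].T; o=E[:3,3]
    return o+r*((z-o[2])/r[:,2])[:,None]
def cloud(name,E,d):
    K,D=KD(name); h,w=d.shape; v,u=np.mgrid[:h,:w]
    n=cv2.undistortPoints(np.stack([u.ravel(),v.ravel()],1).astype(float).reshape(-1,1,2),K,D).reshape(-1,2)
    dd=d.ravel(); P=np.c_[n[:,0]*dd,-n[:,1]*dd,-dd]@E[:3,:3].T+E[:3,3]
    P[dd==0]=np.nan; return P.reshape(h,w,3)
def save(n,p): cv2.imwrite(f"pics/{n}.png",p[:,:,::-1])
E
python3 - <<'E'
from h import *
s=observe(); print({k:np.round(v,3).tolist() for k,v in s.items()})
ps=[]
for n in ("top","side","wrist"):
    p,d,E=grab(n); np.savez(f"{n}0.npz",p=p,d=d,E=E); ps.append(p); print(n,np.round(E,3).tolist(),camera_info(n)["fx"],(d>0).mean())
save("top0",cv2.resize(ps[0],(800,600)))
save("sw",np.vstack([cv2.resize(ps[1],(400,300)),cv2.resize(ps[2],(400,300))]))
E
```

```text
pics
{'time': 0.0, 'qpos': [1.185, 0.343, 1.525, -0.0, 1.275, -0.146], 'qvel': [-0.001, -0.002, 0.001, 0.0, -0.001, -0.001], 'joint_efforts': [-0.0, -43.125, -24.421, 0.072, 0.056, -0.0], 'tool_pos': [0.125, 0.51, 0.226], 'tool_rot': [-3.14, -0.0, 2.902], 'contact_force': [0.043, 0.554, 0.268], 'torque': [-0.054, 0.01, 0.011], 'opening': 0.092}
top [[-0.014, 0.992, -0.124, 0.519], [-1.0, -0.014, -0.005, 0.013], [-0.006, 0.124, 0.992, 0.953], [0.0, 0.0, 0.0, 1.0]] 430.3477620107245 0.9960581461588541
side [[0.742, 0.501, -0.447, 0.189], [-0.671, 0.567, -0.478, -0.452], [0.014, 0.654, 0.757, 0.82], [0.0, 0.0, 0.0, 1.0]] 467.15612448670294 0.9959462483723959
wrist [[0.236, -0.929, -0.286, 0.047], [0.972, 0.225, 0.071, 0.529], [-0.002, -0.295, 0.956, 0.384], [0.0, 0.0, 0.0, 1.0]] 288.27058757975925 0.9960988362630209
```

View pics/top0.png

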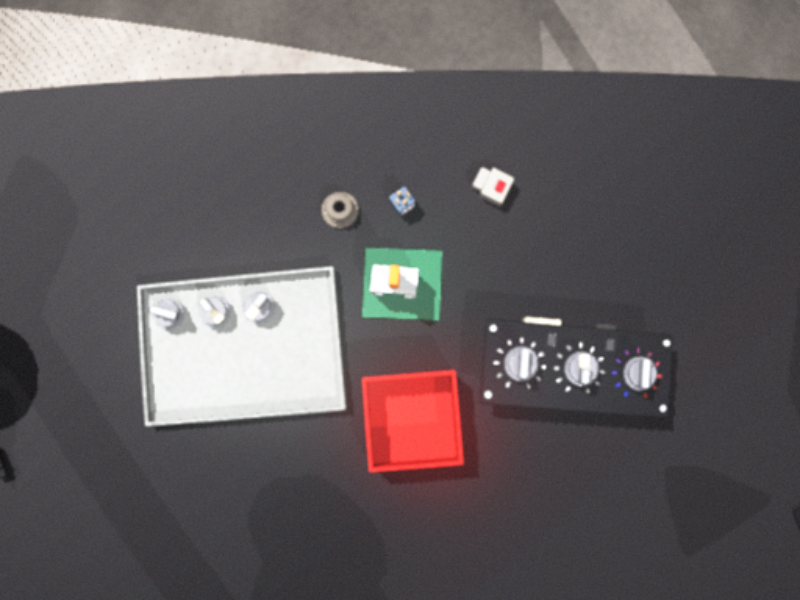

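View pics/sw.png

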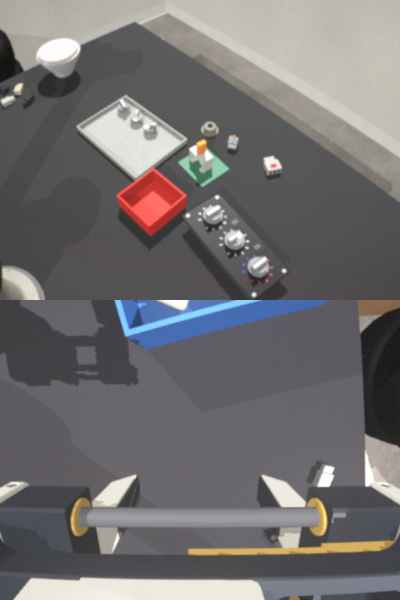

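The top view shows three fitted knobs (middle one looks broken), three loose knobs in the tray at (165,312), (212,310) and (258,307), and the puller at (395,280). I'll take the measurements from depth next.

```bash
cat > m.py <<'E'
from h import *
from scipy import ndimage as nd
def meas(n,p,d,E,show=True):
    P=cloud(n,E,d); x,y,z=P[...,0],P[...,1],P[...,2]; hsv=cv2.cvtColor(p,cv2.COLOR_RGB2HSV); H,S,V=[hsv[...,i].astype(int) for i in range(3)]
    out={}
    def comps(name,m,mn,plane=None):
        L,k=nd.label(m)
        for i in range(1,k+1):
            q=L==i
            if q.sum()<mn: continue
            v,u=np.nonzero(q); X=P[q]
            if plane is not None: X=onplane(n,E,np.c_[u,v],plane)
            r=cv2.minAreaRect((X[:,:2]*1000).astype(np.float32))
            print(n,name,q.sum(),'rect c',np.round(r[0],1),'sz',np.round(r[1],1),'ang',round(r[2],1),'mean',np.round(np.nanmean(X,0)*1000,1),'zmed',round(1000*np.nanmedian(P[q][:,2]),1),'uv',round(u.mean()),round(v.mean()))
    ok=(x>.25)&(x<.85)&(abs(y)<.55)
    comps('orange',ok&(H>8)&(H<25)&(S>150)&(V>120)&(z>.03),5,None)
    comps('green',ok&(H>60)&(H<90)&(S>100),80,.003)
    comps('redrim',ok&((H<8)|(H>172))&(S>150)&(z>.04)&(z<.06),60,.05)
    comps('barpanel',ok&(z>.0735)&(y<0)&(S<80)&(V>60)&(x<.75),6,None)
    comps('knobtoppanel',ok&(z>.063)&(y<0)&(S<80)&(x<.75),10,None)
    comps('barstray',ok&(z>.032)&(z<.046)&(y>.1)&(x<.75)&(S<90),6,None)
    comps('knobtray',ok&(z>.0225)&(z<.046)&(y>.1)&(x<.75)&(S<90),10,None)
    comps('tray',ok&(V>110)&(S<60)&(y>.05)&(z<.03),500,None)
    return P
if __name__=="__main__":
    for n in("top","side"):
        f=np.load(n+"0.npz"); meas(n,f["p"],f["d"],f["E"])
    p=np.load("top0.npz")["p"]
    a=cv2.resize(p[180:225,85:190],None,fx=7,fy=6,interpolation=cv2.INTER_CUBIC); b=cv2.resize(p[205:265,310:430],None,fx=6,fy=5,interpolation=cv2.INTER_CUBIC)
    w=max(a.shape[1],b.shape[1]); save("crop1",np.vstack([np.pad(i,((0,0),(0,w-i.shape[1]),(0,0))) for i in(a,b)]))
E
python3 m.py
```

```text
top orange 17 rect c [636.4  14.1] sz [8.2 8.5] ang 89.2 mean [634.3  13.6  86. ] zmed 89.5 uv 252 181
top green 1014 rect c [646.1   2.6] sz [108.6  98.8] ang 86.8 mean [ 6.557e+02 -1.000e-01  3.000e+00] zmed 2.3 uv 258 177
top redrim 517 rect c [454.7  -7.5] sz [124.5 125.2] ang 3.7 mean [450.1  -8.1  50. ] zmed 49.2 uv 264 271
top barpanel 116 rect c [ 528.1 -152.9] sz [12.6 35.5] ang 84.2 mean [ 528.4 -152.5   79.4] zmed 79.6 uv 335 232
top barpanel 105 rect c [ 511.6 -316.3] sz [11.3 35.5] ang 85.1 mean [ 511.3 -316.    79.1] zmed 79.3 uv 413 239
top barpanel 70 rect c [ 512.7 -234.6] sz [12.8 20.8] ang 84.3 mean [ 512.1 -233.6   79.3] zmed 79.2 uv 374 239
top knobtoppanel 253 rect c [ 529.4 -153.5] sz [33.8 37.1] ang 88.8 mean [ 528.3 -152.    72.9] zmed 69.6 uv 334 232
top knobtoppanel 278 rect c [ 520.3 -234.8] sz [39.5 35.2] ang 89.1 mean [ 520.3 -233.7   70.9] zmed 68.7 uv 373 235
top knobtoppanel 254 rect c [ 511.3 -315.2] sz [36.4 34.5] ang 50.1 mean [ 511.7 -313.9   72.6] zmed 69.7 uv 411 239
top barstray 59 rect c [619.2 199.7] sz [12.2 21.9] ang 50.5 mean [619.5 199.7 
[... 1737 characters left out ...]
ang 74.7 mean [603.5 336.   38.6] zmed 39.1 uv 157 133
side barstray 46 rect c [610.6 274.9] sz [27.7 12.9] ang 43.2 mean [610.3 273.7  37.6] zmed 37.8 uv 174 145
side barstray 58 rect c [617.  203.1] sz [15.6 24.2] ang 53.7 mean [617.5 200.6  38.1] zmed 38.9 uv 195 159
side knobtray 162 rect c [604.2 337. ] sz [36.3 41.4] ang 11.6 mean [602.4 334.3  32.2] zmed 29.6 uv 158 135
side knobtray 154 rect c [607. 269.] sz [37.6 34.3] ang 10.0 mean [606.1 268.3  30.8] zmed 29.2 uv 174 149
side knobtray 177 rect c [610.5 205.8] sz [34.4 38.4] ang 7.5 mean [610.2 203.3  31.4] zmed 29.6 uv 192 162
side tray 7926 rect c [564.7 248.6] sz [220.2 312.8] ang 4.5 mean [556.5 231.2   8.2] zmed 6.1 uv 168 174
```

View pics/crop1.png

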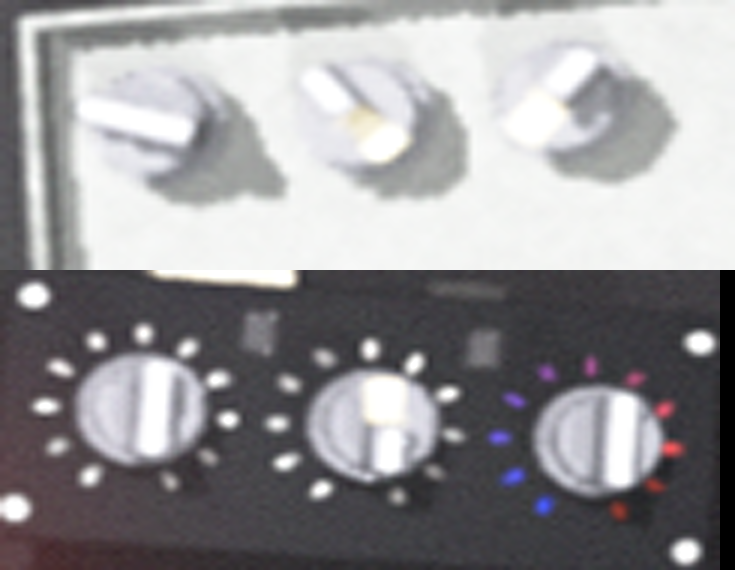

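The fitted knobs are whole, broken, whole, with yaw about -5.8°. The loose ones are whole at y 336 and broken at y 270 and 205. I'll go above the puller now.

Request:
jog_arm --rows '[91.8,0,0,0,-6.9,91.8,0,0,0,-6.8,91.8,-15,-15,0,0,91.8,-28,-28,0,0,91.8,-32,-32,0,0,91.8,-32,-32,0,0,91.8,-32,-32,0,0,91.8,-32,-32,0,0,91.8,-32,-32,0,0,91.8,-32,-32,0,0,91.8,-32,-32,0,0,91.8,-32,-32,0,0,91.8,-32,-32,0,0,91.8,-32,-32,0,0,91.8,-32,-32,0,0,91.8,-32,-32,0,0,91.8,-28,-28,0,0,91.8,-25,-25,0,0,91.8,-15,-20,0,0,91.8,0,0,0,0]'

```text
time: 2.15
tool_pos: [0.6206, 0.0068, 0.2255]
tool_rot: [-3.141, -0.001, 3.138]
contact_force: [-1.2, -0.1, 0.0]
opening: 0.0918
```

```bash
cat >> h.py <<'E'
def go(x,y,z,yawdeg):
    """print tool-frame shift (mm) after turning to yaw; turn first, then shift"""
    s=observe(); p=np.array(s["tool_pos"])*1000; yw=np.degrees(s["tool_rot"][2])
    t=-((yawdeg-yw+180)%360-180); d=np.array([x,y,z])-p; a=np.radians(yawdeg)
    print("turn",round(t,1),"tx",round(d[0]*np.cos(a)+d[1]*np.sin(a),1),"ty",round(d[0]*np.sin(a)-d[1]*np.cos(a),1),"tz",round(-d[2],1))
def st():
    s=observe(); print(round(s["time"],1),np.round(np.array(s["tool_pos"])*1000,1),np.round(np.degrees(s["tool_rot"]),1),"F",np.round(s["contact_force"],1),"open",round(s["opening"]*1000,1))
E
python3 - <<'E'
from h import *
st(); p,d,E=grab("wrist"); np.savez("w1.npz",p=p,d=d,E=E); save("w1",p)
E
```

```text
2.1 [620.6   6.8 225.5] [-180.    -0.   179.8] F [-1.2 -0.1  0. ] open 91.8
```

View pics/w1.png

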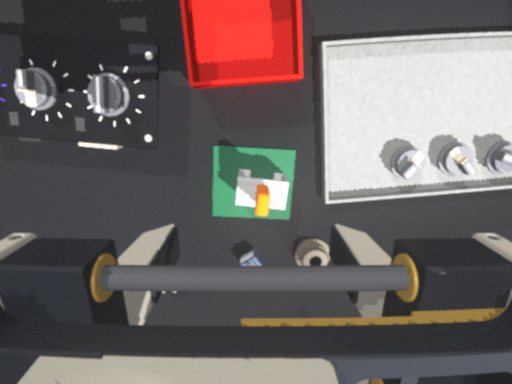

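The wrist view has the puller near (263,195), its bridge slightly rotated, with the mat, bin and tray around it. Next I'll measure the bridge and the handle top.

```bash
cat > pul.py <<'E'
from h import *
from scipy import ndimage as nd
def puller(n,p,d,E,z0=.003,xr=(.55,.75),yr=(-.1,.12)):
    P=cloud(n,E,d); hsv=cv2.cvtColor(p,cv2.COLOR_RGB2HSV).astype(int); z=P[...,2]
    box=(P[...,0]>xr[0])&(P[...,0]<xr[1])&(P[...,1]>yr[0])&(P[...,1]<yr[1])
    for nm,m,zz in(("bridge",box&(abs(z-z0-.046)<.006)&(hsv[...,1]<70),z0+.046),("handle",box&(z>z0+.052)&(z<z0+.095),None),("top",box&(abs(z-z0-.088)<.006),z0+.088)):
        L,k=nd.label(m)
        if k==0: print(nm,"none"); continue
        q=L==1+np.argmax(nd.sum(m,L,range(1,k+1))); v,u=np.nonzero(q)
        X=P[q] if zz is None else onplane(n,E,np.c_[u,v],zz)
        r=cv2.minAreaRect((X[:,:2]*1000).astype(np.float32)); print(n,nm,q.sum(),"c",np.round(r[0],1),np.round(r[1],1),round(r[2],1),"mean",np.round(X.mean(0)*1000,1),"z",round(np.median(P[q][:,2])*1000,1))
if __name__=="__main__":
    import sys
    for n,f in(("wrist","w1.npz"),("top","top0.npz"),("side","side0.npz")):
        f=np.load(f); puller(n,f["p"],f["d"],f["E"])
E
python3 pul.py
```

```text
wrist bridge 1157 c [645.4  16.6] [61.8 36.8] 83.5 mean [643.9  16.4  49. ] z 48.6
wrist handle 398 c [645.9  16.6] [14.  25.9] 83.8 mean [642.3  16.4  84.9] z 89.7
wrist top 293 c [644.7  16.5] [13.9 26.5] 83.3 mean [644.6  16.4  91. ] z 90.2
top bridge 397 c [645.1  14.2] [61.7 36.2] 83.4 mean [644.2  14.2  49. ] z 48.2
top handle 100 c [645.   14.2] [13.9 25.4] 82.8 mean [643.4  14.3  86.8] z 89.6
top top 86 c [644.7  14.9] [14.1 24.5] 89.1 mean [644.7  14.3  91. ] z 89.8
side bridge 280 c [644.   13.3] [67.2 38.9] 84.0 mean [640.4   7.1  49. ] z 50.3
side handle 196 c [644.2  14.1] [16.3 25.9] 77.1 mean [641.8  11.8  78.6] z 80.2
side top 81 c [643.5  12.8] [18.4 27.2] 82.2 mean [643.4  13.3  91. ] z 91.4
```

```bash
python3 -c "
from h import *
go(645,15.4,53,173.5)"
```

```text
turn 6.3 tx -24.5 ty 9.8 tz 172.6
```

Request:
jog_arm --rows '[60,-8,3,0,6.3,60,-16,7,20,0,60,0,0,25,0,60,0,0,25,0,60,0,0,25,0,60,0,0,20,0,60,0,0,0,0,60,0,0,0,0]'

```text
time: 3.0
tool_pos: [0.6437, 0.0187, 0.1123]
tool_rot: [3.141, -0.0, 3.032]
contact_force: [0.4, 0.6, 0.7]
opening: 0.0601
```

```bash
python3 -c "
from h import *
st();go(645,15.4,53,173.5);st()"
```

```text
3.0 [643.7  18.7 112.3] [180.   -0.  173.7] F [0.4 0.6 0.7] open 60.1
turn 0.2 tx -1.6 ty -3.2 tz 59.3
3.0 [643.7  18.7 112.3] [180.   -0.  173.7] F [0.4 0.6 0.7] open 60.1
```

Request:
jog_arm --rows '[60,-1.5,-3.2,15,0,60,0,0,20,0,60,0,0,15,0,60,0,0,9,0,60,0,0,0,0,60,0,0,0,0]'

```text
time: 3.6
tool_pos: [0.6455, 0.0145, 0.0531]
tool_rot: [3.141, 0.001, 3.031]
contact_force: [-0.3, -0.1, 0.2]
opening: 0.0603
```

Request:
jog_arm --rows '[10,0,0,0,0,10,0,0,0,0,10,0,0,0,0,10,0,0,0,0,10,0,0,0,0,10,0,0,0,0,10,0,0,0,0,10,0,0,0,0]' --grip_force 45

```text
time: 4.4
tool_pos: [0.645, 0.0146, 0.0526]
tool_rot: [3.141, -0.0, 3.031]
contact_force: [-0.0, 0.4, -1.2]
opening: 0.014
```

```bash
python3 -c "
from h import *
st()"
```

```text
4.4 [645.   14.6  52.6] [180.   -0.  173.7] F [-0.   0.4 -1.2] open 14.0
```

Puller is gripped, with its underside at TCP z − 49.6. I'll lift it and go to the far side (+x) of the +y knob.

Request:
jog_arm --rows '[10,0,0,-10,0,10,0,0,-25,0,10,0,0,-30,0,10,0,0,-30,-0.5,10,0,-10,0,0,10,6,-20,0,0,10,6,-25,0,0,10,6,-25,0,0,10,6,-25,0,0,10,6,-25,0,0,10,4,-20,0,0,10,0,-15,0,0,10,0,0,0,0,10,0,0,0,0]'

```text
time: 5.8
tool_pos: [0.5946, -0.146, 0.1474]
tool_rot: [3.141, -0.0, 3.039]
contact_force: [-0.2, 0.2, -1.0]
opening: 0.0142
```

```bash
python3 -c "
from h import *
st();go(592.3,-160.3,110,174.2)
p,d,E=grab('wrist'); np.savez('w2.npz',p=p,d=d,E=E); save('w2',p)"
```

```text
5.8 [ 594.6 -146.   147.4] [180.   -0.  174.1] F [-0.2  0.2 -1. ] open 14.2
turn -0.1 tx 0.8 ty -14.5 tz 37.4
```

View pics/w2.png

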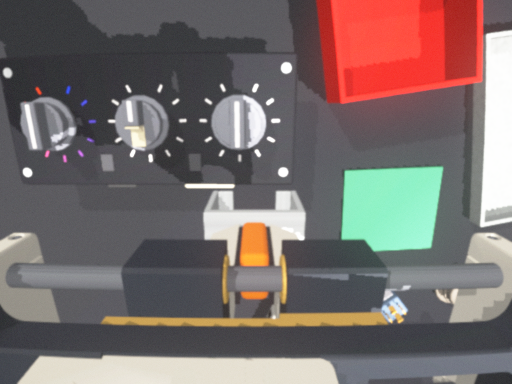

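The held puller is visible (legs u 205–303) along with all three knobs. I'll measure them in this same view so the offsets are relative.

```bash
cat > kn.py <<'E'
from h import *
from scipy import ndimage as nd
def knobs(p,d,E,s,zface=.045,tag=""):
    P=cloud("wrist",E,d); hsv=cv2.cvtColor(p,cv2.COLOR_RGB2HSV).astype(int); z=P[...,2]
    m=(z>zface+.019)&(z<zface+.042)&(P[...,0]<.58)&(P[...,0]>.45)&(P[...,1]<-.1)
    L,k=nd.label(m)
    for i in range(1,k+1):
        q=L==i
        if q.sum()<60: continue
        for nm,lo,hi,zz in(("body",.019,.042,None),("bar",.031,.042,zface+.035)):
            v,u=np.nonzero(q&(z>zface+lo)&(z<zface+hi)); X=P[v,u] if zz is None else onplane("wrist",E,np.c_[u,v],zz)
            r=cv2.minAreaRect((X[:,:2]*1000).astype(np.float32)); print(tag,nm,len(u),np.round(r[0],1),np.round(r[1],1),round(r[2],1),"z",round(np.median(P[v,u][:,2])*1000,1))
    # puller bridge: points with z near bridge top, S low
    zb=s["tool_pos"][2]-.0496+.046; T=np.array(s["tool_pos"])
    m=(abs(z-zb)<.005)&(np.hypot(P[...,0]-T[0],P[...,1]-T[1])<.06)&(hsv[...,1]<70)&(hsv[...,2]>80)
    v,u=np.nonzero(m); X=onplane("wrist",E,np.c_[u,v],zb); a=s["tool_rot"][2]
    X=X-T; tx=1000*(X[:,0]*np.cos(a)+X[:,1]*np.sin(a)); ty=1000*(X[:,0]*np.sin(a)-X[:,1]*np.cos(a))
    print("bridge n",len(u),"tx max",np.percentile(tx,[95,99.]).round(1),"ty range",np.percentile(ty[tx>8],[1,99]).round(1),"z",np.median(P[m][:,2]).round(4))
if __name__=="__main__":
    f=np.load("w2.npz"); s=observe(); knobs(f["p"],f["d"],f["E"],s)
E
python3 kn.py
```

```text
body 1709 [ 521.  -233.1] [36.5 37.4] 23.1 z 68.4
 bar 462 [ 512.8 -231.4] [13.  21.7] 82.7 z 79.5
 body 1781 [ 529.3 -151.7] [37.3 37.1] 84.1 z 68.4
 bar 787 [ 529.1 -151.5] [12.  36.8] 84.4 z 79.5
 body 1748 [ 512.7 -314.4] [36.2 37.3] 34.4 z 74.0
 bar 789 [ 512.8 -313. ] [15.  37.6] 83.7 z 79.5
bridge n 1899 tx max [18.1 18.8] ty range [-29.7  29.9] z 0.1434
```

```bash
python3 -c "
from h import *
go(528.5+64.7,-152.6-6.6,98,174.2)"
```

```text
turn -0.0 tx 0.1 ty -13.8 tz 49.4
```

Request:
jog_arm --rows '[10,0,-7,10,0,10,0,-7,15,0,10,0,0,15,0,10,0,0,9,0,10,0,0,0,0,10,0,0,0,0]'

```text
time: 6.45
tool_pos: [0.5933, -0.1598, 0.0987]
tool_rot: [3.142, 0.0, 3.04]
contact_force: [0.0, -0.5, -2.3]
opening: 0.0136
```

```bash
cat > look.py <<'E'
from kn import *
import sys
s=observe(); st(); p,d,E=grab("wrist"); np.savez(sys.argv[1]+".npz",p=p,d=d,E=E); save(sys.argv[1],p); knobs(p,d,E,s)
E
python3 look.py w3
```

```text
6.5 [ 593.3 -159.8   98.7] [180.    0.  174.2] F [ 0.  -0.5 -2.3] open 13.6
 body 2644 [ 520.8 -233.3] [36.9 37.2] 34.0 z 68.3
 bar 737 [ 513.2 -231.5] [13.3 20.8] 84.5 z 79.4
 body 2749 [ 529.6 -151.9] [36.9 37.2] 84.2 z 68.4
 bar 1243 [ 529.4 -151.9] [11.7 36.8] 84.3 z 79.5
 body 2050 [ 515.  -305.4] [19.6 38.2] 72.9 z 69.6
 bar 584 [ 514.1 -307.4] [10.4 38.1] 70.4 z 79.1
 body 98 [ 576.  -184.8] [7.2 3.2] 26.4 z 75.7
 bar 48 [ 574.5 -186.1] [5.2 4.9] 81.9 z 80.6
 body 62 [ 579.3 -129.2] [0.9 3.9] 3.1 z 77.5
 bar 34 [ 580.2 -129. ] [5.  3.5] 21.8 z 82.5
bridge n 1896 tx max [18.1 18.7] ty range [-29.2  30.4] z 0.0947
```

View pics/w3.png

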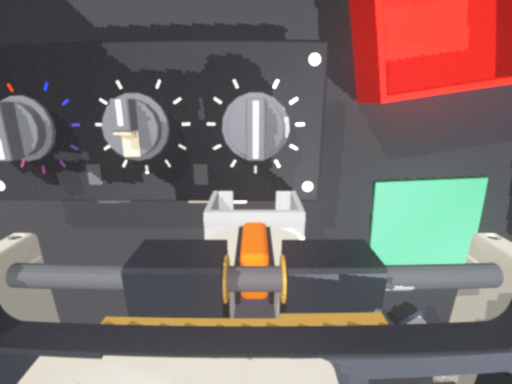

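Request:
jog_arm --rows '[10,0,0.4,1,0,10,6,0,0,0,10,8,0,0,0,10,8,0,0,0,10,8,0,0,0,10,5,0,0,0,10,0,0,0,0]'

```text
time: 7.2
tool_pos: [0.5576, -0.1561, 0.0979]
tool_rot: [3.141, -0.0, 3.039]
contact_force: [-0.1, 0.0, -1.3]
opening: 0.0137
```

Request:
jog_arm --rows '[10,5,0,0,0,10,6,0,0,0,10,6,0,0,0,10,6,0,0,0,10,5,0,0,0,10,2,0,0,0,10,0,0,0,0,10,0,0,0,0]'

```text
time: 8.0
tool_pos: [0.5287, -0.1532, 0.0978]
tool_rot: [-3.142, 0.0, 3.04]
contact_force: [0.7, -0.6, -0.5]
opening: 0.0135
```

```bash
python3 -c "
from h import *
st()"
```

```text
8.0 [ 528.7 -153.2   97.8] [-180.     0.   174.2] F [ 0.7 -0.6 -0.5] open 13.5
```

No contact while sliding in. Pulling up slowly.

Request:
jog_arm --rows '[10,0,0,-1.5,0,10,0,0,-1.5,0,10,0,0,-1.5,0,10,0,0,-1.5,0,10,0,0,-1.5,0,10,0,0,-2,0,10,0,0,-2,0,10,0,0,-2,0,10,0,0,-2,0,10,0,0,-3,0,10,0,0,-3,0,10,0,0,-4,0,10,0,0,-4,0,10,0,0,-4,0,10,0,0,-4,0,10,0,0,-3,0,10,0,0,-2,0,10,0,0,0,0,10,0,0,0,0]'

```text
time: 9.9
tool_pos: [0.5284, -0.1531, 0.1401]
tool_rot: [3.141, -0.0, 3.04]
contact_force: [-0.6, -0.3, -2.4]
opening: 0.0139
```

```bash
python3 -c "
from h import *
st()
f,d,E=grab('wrist');np.savez('w4.npz',p=f,d=d,E=E)
g,_,_=grab('side')
save('v4',np.vstack([f[150:320,80:400],cv2.resize(g[180:280,190:378],(320,170))]))"
```

```text
9.9 [ 528.4 -153.1  140.1] [180.   -0.  174.2] F [-0.6 -0.3 -2.4] open 13.9
```

View pics/v4.png

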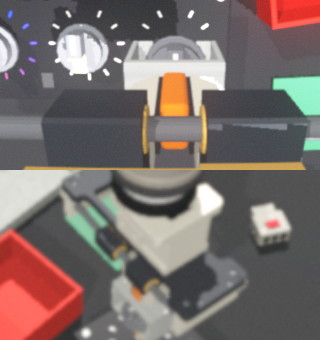

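The knob is seated in the puller, so I'll carry it gently to the tray.

Request:
jog_arm --rows '[10,0.6,4,0,0,10,1.3,8,0,0,10,1.9,12,0,0,10,2.6,16,0,0,10,3.2,20,0,0,10,3.5,22,0,0,10,3.5,22,0,0,10,3.5,22,0,0,10,3.5,22,0,0,10,3.5,22,0,0,10,3.5,22,0,0,10,3.5,22,0,0,10,3.5,22,0,0,10,3.5,22,0,0,10,3.2,20,0,0,10,3.2,20,0,0,10,2.6,16,0,0,10,1.9,12,0,0,10,1.3,8,0,0,10,0.6,4,0,0]'

```text
time: 12.0
tool_pos: [0.5089, 0.1895, 0.1403]
tool_rot: [3.141, 0.0, 3.041]
contact_force: [0.8, 0.1, -1.6]
opening: 0.0138
```

```bash
python3 -c "
from h import *
st(); go(509.6,175.8,70,174.2)
f,d,E=grab('wrist');np.savez('w5.npz',p=f,d=d,E=E);save('w5',f)
"
```

```text
12.0 [508.9 189.5 140.3] [180.    0.  174.2] F [ 0.8  0.1 -1.6] open 13.8
turn 0.0 tx -2.0 ty -13.6 tz 70.3
```

View pics/w5.png

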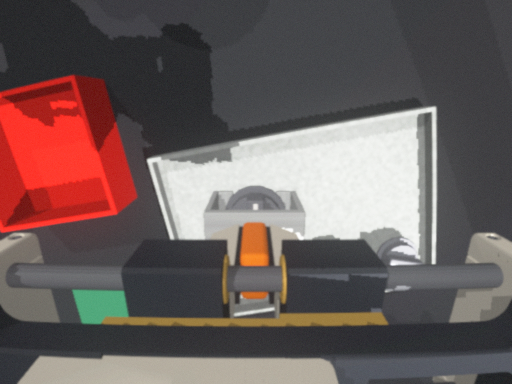

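Knob still on the lips and over the empty half of the tray. Lowering.

Request:
jog_arm --rows '[10,0,0,5,0,10,0,0,10,0,10,0,0,12,0,10,0,0,12,0,10,0,0,12,0,10,0,0,10,0,10,0,0,8,0,10,0,0,5,0,10,0,0,3,0,10,0,0,2,0,10,0,0,2,0,10,0,0,1.5,0,10,0,0,1,0,10,0,0,0,0,10,0,0,0,0]'

```text
time: 13.55
tool_pos: [0.5094, 0.1887, 0.0569]
tool_rot: [3.141, 0.0, 3.04]
contact_force: [1.0, 0.3, -2.2]
opening: 0.0138
```

```bash
python3 -c "
from h import *
st()
"
```

```text
13.6 [509.4 188.7  56.9] [180.    0.  174.2] F [ 1.   0.3 -2.2] open 13.8
```

Request:
jog_arm --rows '[10,-3,0,0,0,10,-5,0,0,0,10,-6,0,0,0,10,-6,0,0,0,10,-6,0,0,0,10,-6,0,0,0,10,-6,0,0,0,10,-6,0,0,0,10,-4,0,0,0,10,0,0,0,0,10,0,0,-10,0,10,0,0,-20,0,10,0,0,-25,0,10,0,0,-25,0,10,0,0,0,0,10,0,0,0,0]'

```text
time: 15.15
tool_pos: [0.5569, 0.1838, 0.1372]
tool_rot: [3.141, 0.001, 3.04]
contact_force: [0.8, 0.2, -1.0]
opening: 0.0137
```

```bash
python3 -c "
from h import *
st()
f,d,E=grab('wrist');np.savez('w6.npz',p=f,d=d,E=E);save('w6',f)
"
```

```text
15.2 [556.9 183.8 137.2] [1.800e+02 1.000e-01 1.742e+02] F [ 0.8  0.2 -1. ] open 13.7
```

View pics/w6.png

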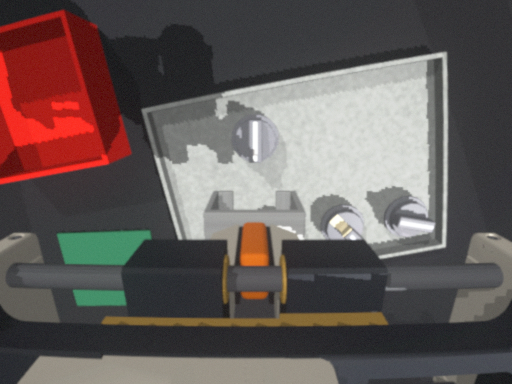

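First knob stands upright at (255,138). Now the middle, broken knob.

Request:
jog_arm --rows '[10,-2,-12,0,0,10,-4,-24,0,0,10,-5,-30,0,0,10,-5,-30,0,0,10,-5,-30,0,0,10,-5,-30,0,0,10,-5,-30,0,0,10,-5,-30,0,0,10,-5,-30,0,0,10,-5,-30,0,0,10,-5,-30,0,0,10,-5,-30,0,0,10,-5,-30,0,0,10,-4,-24,0,0,10,-4,-18,0,0,10,-2,-12,0,0,10,0,0,0,0,10,0,0,0,0,10,0,0,0,0]'

```text
time: 17.1
tool_pos: [0.5849, -0.2401, 0.1366]
tool_rot: [3.141, -0.0, 3.041]
contact_force: [0.7, -0.0, -0.7]
opening: 0.0136
```

```bash
python3 -c "
from h import *
st(); go(584.9,-241.3,97.6,174.2)"
```

```text
17.1 [ 584.9 -240.1  136.6] [180.   -0.  174.2] F [ 0.7 -0.  -0.7] open 13.6
turn 0.0 tx -0.1 ty -1.2 tz 39.0
```

Request:
jog_arm --rows '[10,0,-1.2,10,0,10,0,0,12,0,10,0,0,10,0,10,0,0,7,0,10,0,0,0,0,10,0,0,0,0]'

```text
time: 17.7
tool_pos: [0.5848, -0.2425, 0.0975]
tool_rot: [3.141, -0.0, 3.04]
contact_force: [-0.0, 0.1, -1.1]
opening: 0.0136
```

```bash
python3 look.py w7;python3 -c "
from h import *
go(520.2,-234.7,97.6,174.2)"
```

```text
17.7 [ 584.8 -242.5   97.5] [180.   -0.  174.2] F [-0.   0.1 -1.1] open 13.6
 body 2818 [ 512.1 -314.7] [36.7 37.7] 53.7 z 72.9
 bar 1289 [ 512.4 -313.7] [13.6 37.1] 84.0 z 79.5
 body 2695 [ 521.1 -233.8] [36.5 37.3] 85.8 z 68.0
 bar 707 [ 513.  -232.5] [11.3 20.7] 84.3 z 79.4
 body 101 [ 568.6 -267.4] [9.2 3.4] 19.0 z 74.0
 bar 43 [ 565.9 -268.8] [4.5 4.2] 81.8 z 81.2
 body 89 [ 574.1 -213.2] [3.7 9.1] 61.1 z 74.2
 bar 41 [ 571.6 -211.6] [4.5 4.2] 86.7 z 81.1
bridge n 1900 tx max [18.1 18.7] ty range [-29.2  30.4] z 0.0935
turn -0.0 tx 65.3 ty 1.4 tz 0.3
```

Request:
jog_arm --rows '[10,0,1.4,0,0,10,6,0,0,0,10,8,0,0,0,10,8,0,0,0,10,8,0,0,0,10,5,0,0,0,10,0,0,0,0]'

```text
time: 18.45
tool_pos: [0.5494, -0.2375, 0.0979]
tool_rot: [3.141, -0.0, 3.039]
contact_force: [-0.0, -0.4, -1.7]
opening: 0.014
```

Request:
jog_arm --rows '[10,5,0,0,0,10,6,0,0,0,10,6,0,0,0,10,6,0,0,0,10,5,0,0,0,10,2,0,0,0,10,0,0,0,0,10,0,0,0,0]'

```text
time: 19.25
tool_pos: [0.5204, -0.2346, 0.0978]
tool_rot: [-3.142, 0.0, 3.04]
contact_force: [-0.1, 0.3, -1.7]
opening: 0.0135
```

Request:
jog_arm --rows '[10,0,0,-1.5,0,10,0,0,-1.5,0,10,0,0,-1.5,0,10,0,0,-1.5,0,10,0,0,-1.5,0,10,0,0,-2,0,10,0,0,-2,0,10,0,0,-2,0,10,0,0,-2,0,10,0,0,-3,0,10,0,0,-3,0,10,0,0,-4,0,10,0,0,-6,0,10,0,0,-8,0,10,0,0,-8,0,10,0,0,-6,0,10,0,0,-4,0,10,0,0,0,0,10,0,0,0,0]'

```text
time: 21.15
tool_pos: [0.5201, -0.2344, 0.1551]
tool_rot: [3.141, -0.0, 3.04]
contact_force: [0.2, 0.2, -2.4]
opening: 0.0137
```

```bash
python3 look.py w8 | head -3
```

```text
21.1 [ 520.1 -234.4  155.1] [180.   -0.  174.2] F [ 0.2  0.2 -2.4] open 13.7
 body 1441 [ 512.3 -314.8] [37.1 38. ] 37.2 z 70.9
 bar 627 [ 512. -314.] [13.1 38.1] 84.2 z 79.6
```

View pics/w8.png

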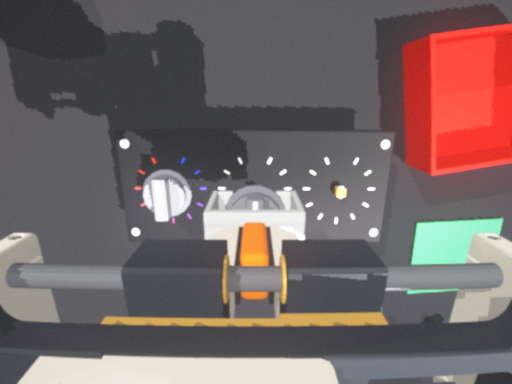

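Shaft bare and the broken knob is in the puller. Carrying it to the bin.

Request:
jog_arm --rows '[10,2.1,4,0,0,10,4.2,8,0,0,10,6.2,12,0,0,10,8.3,16,0,0,10,8.9,17,0,0,10,8.9,17,0,0,10,8.9,17,0,0,10,8.9,17,0,0,10,8.9,17,0,0,10,8.9,17,0,0,10,8.9,17,0,0,10,8.9,17,0,0,10,8.3,16,0,0,10,6.2,12,0,0,10,4.2,8,0,0,10,2.1,4,0,0,10,0,0,0,0]'

```text
time: 22.9
tool_pos: [0.43, -0.0078, 0.1553]
tool_rot: [-3.142, 0.0, 3.04]
contact_force: [0.5, 0.3, -2.8]
opening: 0.0136
```

```bash
python3 -c "
from h import *
from scipy import ndimage as nd
st(); go(430,-8,56.8,174.2)
p,d,E=grab('wrist'); np.savez('w9.npz',p=p,d=d,E=E)
P=cloud('wrist',E,d); h=cv2.cvtColor(p,cv2.COLOR_RGB2HSV); m=((h[...,0]<8)|(h[...,0]>172))&(h[...,1]>150)&(abs(P[...,2]-.05)<.004)
X=P[m]*1000; print(m.sum(), np.nanpercentile(X[:,0],[1,99]),np.nanpercentile(X[:,1],[1,99]))
r=cv2.minAreaRect(X[:,:2].astype(np.float32)); print(r)
"
```

```text
22.9 [430.   -7.8 155.3] [-180.     0.   174.2] F [ 0.5  0.3 -2.8] open 13.6
turn -0.0 tx -0.0 ty -0.2 tz 98.5
1479 [390.69587858 485.20647077] [-69.863753    57.17344106]
((443.0311279296875, -6.394126892089844), (98.81844329833984, 123.91694641113281), 3.699645519256592)
```

Request:
jog_arm --rows '[10,0,0,6,0,10,0,0,12,0,10,0,0,14,0,10,0,0,14,0,10,0,0,12,0,10,0,0,10,0,10,0,0,8,0,10,0,0,7,0,10,0,0,5,0,10,0,0,4,0,10,0,0,3,0,10,0,0,2,0,10,0,0,1.5,0,10,0,0,0,0,10,0,0,0,0]'

```text
time: 24.45
tool_pos: [0.4302, -0.0081, 0.0569]
tool_rot: [3.142, 0.0, 3.04]
contact_force: [0.1, -0.5, -1.3]
opening: 0.0134
```

Request:
jog_arm --rows '[10,-3,0,0,0,10,-5,0,0,0,10,-6,0,0,0,10,-6,0,0,0,10,-6,0,0,0,10,-6,0,0,0,10,-6,0,0,0,10,-5,0,0,0,10,-3,0,0,0,10,0,0,0,0]'

```text
time: 25.45
tool_pos: [0.4762, -0.0129, 0.0567]
tool_rot: [3.142, 0.0, 3.04]
contact_force: [0.0, 0.4, -1.6]
opening: 0.0138
```

Request:
jog_arm --rows '[10,0,0,-6,0,10,0,0,-14,0,10,0,0,-20,0,10,0,0,-20,0,10,0,0,-20,0,10,0,0,0,0,10,0,0,0,0]'

```text
time: 26.15
tool_pos: [0.4755, -0.0128, 0.1367]
tool_rot: [3.142, 0.001, 3.04]
contact_force: [-0.3, -0.8, -0.8]
opening: 0.0138
```

```bash
python3 -c "
from h import *
st(); go(511.9+64.7,-316.3-6.6,136,174.2)
p,d,E=grab('wrist'); P=cloud('wrist',E,d)
m=(abs(P[...,0]-.43)<.04)&(abs(P[...,1]+.008)<.05)
h=cv2.cvtColor(p,cv2.COLOR_RGB2HSV); m&=h[...,1]<80
X=P[m]*1000; print(m.sum()); z=X[:,2]; q=z>24; print(np.median(X[q],0),q.sum(),np.histogram(z,[0,10,16,22,30,36,42,60,140])[0])
"
```

```text
26.1 [475.5 -12.8 136.7] [180.    0.  174.2] F [-0.3 -0.8 -0.8] open 13.8
turn -0.0 tx -131.9 ty -298.3 tz 0.7
46997
[448.70839948 -10.22301867 235.64909125] 46386 [  66    6  390  960   12  329    0 2491]
```

The broken knob stands in the bin. On to the third knob.

Request:
jog_arm --rows '[10,-5,-10,0,0,10,-10,-20,0,0,10,-11,-25,0,0,10,-11,-25,0,0,10,-11,-25,0,0,10,-11,-25,0,0,10,-11,-25,0,0,10,-11,-25,0,0,10,-11,-25,0,0,10,-11,-25,0,0,10,-11,-25,0,0,10,-10,-23,0,0,10,-5,-15,0,0,10,-3,-5,0,0,10,0,0,10,0,10,0,0,15,0,10,0,0,14,0,10,0,0,0,0,10,0,0,0,0]'

```text
time: 28.1
tool_pos: [0.5765, -0.3219, 0.097]
tool_rot: [3.141, -0.001, 3.04]
contact_force: [0.9, 0.5, -1.4]
opening: 0.0135
```

```bash
python3 look.py w10;python3 -c "
from h import *
go(511.9,-316.3,97.6,174.2)"
```

```text
28.1 [ 576.5 -321.9   97. ] [ 1.800e+02 -1.000e-01  1.742e+02] F [ 0.9  0.5 -1.4] open 13.5
 body 2786 [ 512.4 -315.1] [36.6 36.9] 85.7 z 68.4
 bar 1245 [ 512.3 -314.9] [11.9 36.5] 84.3 z 79.6
 body 86 [ 565.8 -292.9] [3.6 8.7] 63.3 z 75.8
 bar 42 [ 563.2 -291.1] [4.6 4.1] 84.2 z 81.6
 body 96 [ 560.4 -347. ] [9.5 3.5] 20.0 z 74.5
 bar 43 [ 557.5 -348.2] [4.6 4.1] 84.3 z 81.7
bridge n 1911 tx max [18.1 18.7] ty range [-29.2  30.4] z 0.0932
turn -0.0 tx 65.1 ty -0.7 tz -0.1
```

Request:
jog_arm --rows '[10,0,-0.3,-0.4,0,10,6,0,0,0,10,8,0,0,0,10,8,0,0,0,10,8,0,0,0,10,5,0,0,0,10,0,0,0,0]'

```text
time: 28.85
tool_pos: [0.5412, -0.3195, 0.0983]
tool_rot: [3.141, -0.0, 3.039]
contact_force: [-1.4, 0.2, -1.5]
opening: 0.0139
```

Request:
jog_arm --rows '[10,5,0,0,0,10,6,0,0,0,10,6,0,0,0,10,6,0,0,0,10,5,0,0,0,10,2,0,0,0,10,0,0,0,0,10,0,0,0,0]'

```text
time: 29.65
tool_pos: [0.5122, -0.3164, 0.0982]
tool_rot: [-3.142, 0.0, 3.04]
contact_force: [0.1, -0.2, -1.5]
opening: 0.014
```

Request:
jog_arm --rows '[10,0,0,-1.5,0,10,0,0,-1.5,0,10,0,0,-1.5,0,10,0,0,-1.5,0,10,0,0,-1.5,0,10,0,0,-2,0,10,0,0,-2,0,10,0,0,-2,0,10,0,0,-2,0,10,0,0,-3,0,10,0,0,-3,0,10,0,0,-4,0,10,0,0,-6,0,10,0,0,-6,0,10,0,0,-4,0,10,0,0,-2,0,10,0,0,0,0,10,0,0,0,0]'

```text
time: 31.45
tool_pos: [0.512, -0.3163, 0.1414]
tool_rot: [3.141, -0.0, 3.04]
contact_force: [-0.5, -0.2, -2.0]
opening: 0.0136
```

```bash
python3 look.py w11 | head -3; python3 -c "
from h import *
go(502,280,144,174.2)"
```

```text
31.4 [ 512.  -316.3  141.4] [180.   -0.  174.2] F [-0.5 -0.2 -2. ] open 13.6
bridge n 1908 tx max [18.1 18.7] ty range [-29.2  30.4] z 0.1377
turn -0.0 tx 70.1 ty 592.2 tz -2.7
```

View pics/w11.png

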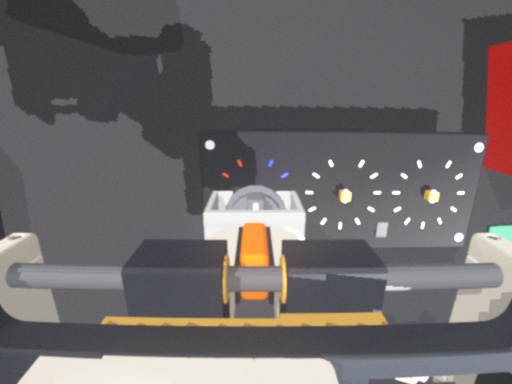

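Request:
jog_arm --rows '[10,0.5,4,0,0,10,1,8,0,0,10,1.4,12,0,0,10,1.9,16,0,0,10,2.4,20,0,0,10,2.6,22,0,0,10,2.6,22,0,0,10,2.6,22,0,0,10,2.6,22,0,0,10,2.6,22,0,0,10,2.6,22,0,0,10,2.6,22,0,0,10,2.6,22,0,0,10,2.4,20,0,0,10,1.9,16,0,0,10,1.4,12,0,0,10,1,8,0,0,10,0.5,4,0,0]'

```text
time: 33.3
tool_pos: [0.507, -0.0173, 0.1417]
tool_rot: [3.142, 0.0, 3.041]
contact_force: [0.0, 0.3, -1.9]
opening: 0.0138
```

Request:
jog_arm --rows '[10,0.5,4,0,0,10,1,8,0,0,10,1.4,12,0,0,10,1.9,16,0,0,10,2.4,20,0,0,10,2.6,22,0,0,10,2.6,22,0,0,10,2.6,22,0,0,10,2.6,22,0,0,10,2.6,22,0,0,10,2.6,22,0,0,10,2.6,22,0,0,10,2.6,22,0,0,10,2.4,20,0,0,10,1.9,16,0,0,10,1.4,12,0,0,10,1,8,0,0,10,0.5,4,0,0,10,0,0,0,0]'

```text
time: 35.2
tool_pos: [0.5023, 0.2798, 0.1416]
tool_rot: [-3.142, -0.0, 3.04]
contact_force: [-0.3, -0.1, -1.6]
opening: 0.0134
```

```bash
cat > tray.py <<'E'
from h import *
from scipy import ndimage as nd
def loose(n,p,d,E,zf=.004):
    P=cloud(n,E,d); h=cv2.cvtColor(p,cv2.COLOR_RGB2HSV).astype(int); z=P[...,2]
    m=(z>zf+.019)&(z<zf+.04)&(P[...,1]>.09)&(P[...,1]<.39)&(P[...,0]>.44)&(P[...,0]<.68)&(h[...,1]<120)
    L,k=nd.label(m)
    for i in range(1,k+1):
        q=L==i
        if q.sum()<60: continue
        c=cv2.minAreaRect((P[q][:,:2]*1000).astype(np.float32)); b=q&(z>zf+.031); r=((0,0),(0,0),0)
        if b.sum()>10: r=cv2.minAreaRect((P[b][:,:2]*1000).astype(np.float32))
        print(n,"knob",np.round(c[0],1),np.round(c[1],1),"bar",np.round(r[0],1),np.round(r[1],1),round(r[2],1))
if __name__=="__main__":
    import sys
    st()
    for n in sys.argv[1:]: loose(n,*grab(n))
E
python3 tray.py top wrist side;python3 -c "
from h import *
go(502,280,56.8,174.2)"
```

```text
35.2 [502.3 279.8 141.6] [-180.    -0.   174.2] F [-0.3 -0.1 -1.6] open 13.4
top knob [613.  205.6] [36.  37.1] bar [619.6 200. ] [11.7 20.6] 49.3
top knob [607.3 269.5] [36.2 35.5] bar [613.4 274.5] [22.4 11.2] 46.0
top knob [605.1 337.8] [37.6 38.1] bar [604.8 337. ] [37.5 11.9] 74.9
top knob [509.1 186.9] [35.  36.2] bar [508.9 187.2] [12.1 35.6] 81.7
wrist knob [510.  190.1] [37.3 38. ] bar [510.1 190.2] [12.4 38.2] 84.5
side knob [603.7 336.8] [37.2 38.9] bar [604.6 336.9] [41.5 12.2] 76.1
side knob [606.2 270.2] [37.9 34.2] bar [611.6 275.7] [24.7 11.7] 40.9
side knob [610.7 207. ] [34.7 37.3] bar [618.4 200.9] [13.7 19.8] 59.0
side knob [507.6 187.2] [36.3 35.9] bar [508.  189.1] [14.6 36.2] 86.4
turn -0.1 tx 0.5 ty 0.8 tz 84.8
```

Request:
jog_arm --rows '[10,0,0,6,0,10,0,0,10,0,10,0,0,12,0,10,0,0,12,0,10,0,0,12,0,10,0,0,10,0,10,0,0,8,0,10,0,0,5,0,10,0,0,3,0,10,0,0,2,0,10,0,0,2,0,10,0,0,1.5,0,10,0,0,1.3,0,10,0,0,0,0,10,0,0,0,0]'

```text
time: 36.85
tool_pos: [0.5024, 0.2798, 0.057]
tool_rot: [3.141, 0.0, 3.04]
contact_force: [0.0, 0.6, -1.8]
opening: 0.0136
```

Request:
jog_arm --rows '[10,-3,0,0,0,10,-5,0,0,0,10,-6,0,0,0,10,-6,0,0,0,10,-6,0,0,0,10,-6,0,0,0,10,-6,0,0,0,10,-6,0,0,0,10,-4,0,0,0,10,0,0,0,0]'

```text
time: 37.85
tool_pos: [0.5506, 0.2747, 0.0568]
tool_rot: [3.141, 0.0, 3.039]
contact_force: [0.8, -0.3, -2.1]
opening: 0.0138
```

Request:
jog_arm --rows '[10,0,0,-6,0,10,0,0,-20,0,10,0,0,-25,0,10,0,0,-25,0,10,0,0,-25,0,10,0,0,0,0,10,0,0,0,0]'

```text
time: 38.55
tool_pos: [0.5498, 0.2749, 0.1581]
tool_rot: [3.141, 0.001, 3.04]
contact_force: [0.0, -0.4, -1.5]
opening: 0.0137
```

```bash
python3 tray.py wrist;python3 -c "
from h import *
go(645,10,100,174.2)
g,d,E=grab('top')
P=cloud('top',E,d);h=cv2.cvtColor(g,cv2.COLOR_RGB2HSV).astype(int)
m=(h[...,0]>60)&(h[...,0]<90)&(h[...,1]>100)&(P[...,0]>.5)
v,u=np.nonzero(m); X=onplane('top',E,np.c_[u,v],.003)*1000; print(m.sum(),cv2.minAreaRect(X[:,:2].astype(np.float32)))
"
```

```text
38.5 [549.8 274.9 158.1] [180.    0.  174.2] F [ 0.  -0.4 -1.5] open 13.7
wrist knob [502.4 281.8] [37.3 37.1] bar [502.5 281.8] [10.7 37.2] 84.1
wrist knob [509.7 190.1] [37.8 37.2] bar [510.  189.8] [13.  37.8] 83.3
wrist knob [604.8 341.4] [37.3 33.9] bar [606.4 340.6] [36.4 12.2] 74.4
wrist knob [601.4 204.3] [21.9 12.7] bar [0 0] [0 0] 0
turn -0.0 tx -122.0 ty -253.7 tz 57.0
2158 ((645.871826171875, 2.1082191467285156), (110.4769058227539, 99.37091064453125), 86.77363586425781)
```

Both whole knobs stand in the tray. I'll return the puller to the mat.

Request:
jog_arm --rows '[10,-5,-10,0,0,10,-10,-20,0,0,10,-11,-25,0,0,10,-12,-26,0,0,10,-12,-26,0,0,10,-12,-26,0,0,10,-12,-26,0,0,10,-12,-26,0,0,10,-12,-25,0,0,10,-11,-22,0,0,10,-9,-17,0,0,10,-4,-10,0,0,10,0,0,10,0,10,0,0,20,0,10,0,0,20,0,10,0,0,20,0,10,0,0,15,0,10,0,0,5,0,10,0,0,0,0,10,0,0,0,0]'

```text
time: 40.65
tool_pos: [0.6454, 0.0053, 0.0684]
tool_rot: [3.141, 0.001, 3.04]
contact_force: [0.8, -0.9, -1.9]
opening: 0.014
```

```bash
python3 -c "
from h import *
go(645,5,53,174.2)"
```

```text
turn -0.0 tx 0.3 ty -0.3 tz 15.4
```

Request:
jog_arm --rows '[10,0,0,6,0,10,0,0,5,0,10,0,0,3,0,10,0,0,1.4,0,10,0,0,0,0,10,0,0,0,0,22,0,0,0,0,40,0,0,0,0,60,0,0,0,0,60,0,0,0,0,60,0,0,-10,0,60,0,0,-25,0,60,0,0,-30,0,60,0,0,-30,0,60,0,0,-30,0,60,0,0,0,0,60,0,0,0,0]'

```text
time: 42.35
tool_pos: [0.6453, 0.0048, 0.1786]
tool_rot: [3.142, 0.002, 3.04]
contact_force: [0.1, -0.3, -1.1]
opening: 0.06
```

```bash
python3 -c "
from pul import *
st(); puller('wrist',*grab('wrist'))
go(609,206,160,134)"; python3 tray.py side
```

```text
42.4 [645.3   4.8 178.6] [1.800e+02 1.000e-01 1.742e+02] F [ 0.1 -0.3 -1.1] open 60.0
wrist bridge 1641 c [645.5   5.8] [61.7 36.5] 84.3 mean [644.1   6.1  49. ] z 48.5
wrist handle 541 c [645.9   5.7] [13.8 25.9] 84.6 mean [642.9   6.   86.2] z 89.9
wrist top 433 c [644.7   5.9] [13.6 26.3] 84.3 mean [644.9   5.8  91. ] z 90.1
turn 40.2 tx 169.5 ty 114.1 tz 17.3
42.4 [644.7   4.8 177.3] [180.   -0.  174.2] F [-0.5  0.   0. ] open 59.9
side knob [604.  337.3] [35.3 40.3] bar [604.3 338.5] [43.4 12.2] 72.3
side knob [605.8 269.8] [35.7 34.7] bar [611.  275.1] [24.2 11.8] 39.8
side knob [611.  206.3] [34.1 38.1] bar [619.9 202.2] [15.4 20.7] 35.9
side knob [499.4 277.2] [31.8 35. ] bar [499.9 279.6] [16.2 37.4] 87.1
side knob [508.2 187.7] [35.1 35.8] bar [507.9 187.6] [13.9 36.3] 89.0
```

The puller stands on the mat again. Next is the first loose broken knob at about (612, 206), gripped diagonally by its skirt.

Request:
jog_arm --rows '[56,0,0,0,8,56,0,0,0,8,56,0,0,0,8,56,0,0,0,8,56,0,0,0,8.2,56,10,7,0,0,56,22,15,0,0,56,25,17,0,0,56,25,17,0,0,56,25,17,0,0,56,25,17,0,0,56,20,15,0,0,56,11,8,0,0,56,5,3,0,0,56,0,0,0,0,56,0,0,0,0]'

```text
time: 44.05
tool_pos: [0.6121, 0.2053, 0.1773]
tool_rot: [-3.141, 0.0, 2.338]
contact_force: [0.2, 0.5, -0.3]
opening: 0.056
```

```bash
python3 tray.py wrist top;python3 -c "
from h import *
go(612,206,60,134)"
```

```text
44.0 [612.1 205.3 177.3] [-180.    0.  134.] F [ 0.2  0.5 -0.3] open 56.0
wrist knob [502.6 281.3] [36.6 37.3] bar [502.8 281. ] [12.4 37.7] 84.5
wrist knob [606. 340.] [37.  36.8] bar [606.3 340.2] [39.  12.8] 73.9
wrist knob [510.6 190. ] [37.  36.8] bar [510.1 189.9] [12.5 37.7] 85.9
wrist knob [608. 272.] [37.  36.7] bar [614.3 277.7] [21.7 11.3] 44.2
wrist knob [614.5 208.9] [36.6 37. ] bar [620.9 203.6] [11.8 21.3] 49.9
top knob [596.5 339.5] [38.1 20. ] bar [602.4 337.7] [38.1  7.7] 73.2
top knob [508.8 187.3] [34.2 37.7] bar [508.9 187. ] [12.2 35.5] 82.4
turn -0.1 tx 0.8 ty 0.5 tz 117.4
```

Request:
jog_arm --rows '[56,0.8,2,15,0,56,0,0,25,0,56,0,0,30,0,56,0,0,30,0,56,0,0,25,0,56,0,0,18,0,56,0,0,12,0,56,0,0,7,0,56,0,0,5,0,56,0,0,0,0,56,0,0,0,0]'

```text
time: 45.25
tool_pos: [0.6134, 0.2083, 0.0112]
tool_rot: [3.14, 0.001, 2.338]
contact_force: [-0.2, 0.5, 1.0]
opening: 0.0564
```

Request:
jog_arm --rows '[40,0,0,0,0,40,0,0,0,0,40,0,0,0,0,40,0,0,0,0,40,0,0,0,0,40,0,0,0,0,40,0,0,-3,0,40,0,0,-5,0,40,0,0,-8,0,40,0,0,-10,0,40,0,0,-15,0,40,0,0,-20,0,40,0,0,-25,0,40,0,0,-20,0,40,0,0,0,0]' --grip_force 20

```text
time: 46.75
tool_pos: [0.6149, 0.2087, 0.121]
tool_rot: [3.135, 0.004, 2.338]
contact_force: [0.4, -1.0, 0.6]
opening: 0.0447
```

```bash
python3 -c "
from h import *
st(); go(468,-10,116,134)"
```

```text
46.8 [614.9 208.7 121. ] [179.6   0.2 134. ] F [ 0.4 -1.   0.6] open 44.7
turn -0.0 tx -55.3 ty -257.6 tz 5.0
```

Request:
jog_arm --rows '[40,-2,-8,0,0,40,-4,-18,0,0,40,-6,-25,0,0,40,-6,-25,0,0,40,-6,-25,0,0,40,-6,-25,0,0,40,-6,-25,0,0,40,-6,-25,0,0,40,-6,-25,0,0,40,-5,-25,0,0,40,-4,-20,0,0,40,-1,-12,0,0,40,0,0,0,0,40,0,0,15,0,40,0,0,25,0,40,0,0,25,0,40,0,0,16,0,40,0,0,0,0,40,0,0,0,0]'

```text
time: 48.65
tool_pos: [0.4676, -0.0122, 0.0354]
tool_rot: [-3.142, -0.0, 2.339]
contact_force: [0.2, -0.0, -0.4]
opening: 0.0443
```

Request:
jog_arm --rows '[54,0,0,0,0,54,0,0,0,0,54,0,0,0,0,54,0,0,0,0,54,0,0,-10,0,54,0,0,-20,0,54,0,0,-30,0,54,0,0,-30,0,54,0,0,-30,0,54,0,0,-20,0,54,0,0,0,0,54,0,0,0,0]'

```text
time: 49.85
tool_pos: [0.4673, -0.0127, 0.1758]
tool_rot: [3.141, 0.001, 2.338]
contact_force: [0.2, 0.4, -0.1]
opening: 0.0539
```

```bash
python3 tray.py side|grep side; python3 -c "
from h import *
st(); go(608,270.5,180,134)
f,d,E=grab('wrist');np.savez('w12.npz',p=f,d=d,E=E);save('w12',f)"
```

```text
side knob [598. 340.] [41.8 21.8] bar [602.5 338.9] [40.7 11.9] 67.7
side knob [499.6 276.5] [35.2 34.6] bar [500.1 279.2] [14.8 37.1] 81.7
side knob [506.5 190.4] [36.1 31.2] bar [508.  187.6] [13.8 35.4] 85.0
49.9 [466.8 -12.6 175.1] [-180.   -0.  134.] F [-0.5 -0.5 -0.8] open 53.9
turn -0.0 tx 105.6 ty 298.2 tz -4.9
```

View pics/w12.png

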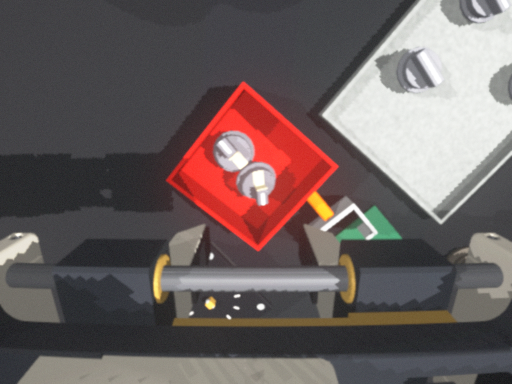

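Both broken knobs are in the bin, but the puller at (340,212) looks wrong: its handle points toward the bin, as if it had toppled. I'll measure it.

```bash
python3 -c "
from h import *
for n in('wrist','side','top'):
    if n=='wrist':
        f=np.load('w12.npz'); p,d,E=f['p'],f['d'],f['E']
    else: p,d,E=grab(n)
    P=cloud(n,E,d); h=cv2.cvtColor(p,cv2.COLOR_RGB2HSV).astype(int)
    b=(P[...,0]>.52)&(P[...,0]<.72)&(P[...,1]>-.08)&(P[...,1]<.1)
    o=b&(h[...,0]>8)&(h[...,0]<25)&(h[...,1]>150)&(P[...,2]>.005); w=b&(h[...,1]<70)&(h[...,2]>110)&(P[...,2]>.008)
    for m in(o,w):
        X=P[m]*1000
        if len(X)>5: print(n,len(X),np.percentile(X,[2,50,98],axis=0).round(0).tolist(),cv2.minAreaRect(X[:,:2].astype(np.float32)))
    if n=='side': save('pu',cv2.resize(p[140:260,170:330],(640,480),interpolation=cv2.INTER_CUBIC))
"
```

```text
wrist 280 [[525.0, 9.0, 11.0], [537.0, 17.0, 28.0], [559.0, 24.0, 31.0]] ((543.0121459960938, 16.258590698242188), (14.206722259521484, 37.857547760009766), 86.25778198242188)
wrist 1431 [[521.0, -2.0, 10.0], [562.0, 39.0, 33.0], [610.0, 99.0, 258.0]] ((577.3795776367188, 45.714202880859375), (108.55225372314453, 114.68575286865234), 89.96305084228516)
side 82 [[528.0, 7.0, 8.0], [543.0, 9.0, 24.0], [556.0, 21.0, 32.0]] ((540.586669921875, 14.249032020568848), (14.358485221862793, 31.58432388305664), 85.31600952148438)
side 769 [[526.0, -20.0, 8.0], [577.0, 19.0, 32.0], [635.0, 99.0, 285.0]] ((609.239990234375, 31.511459350585938), (167.28262329101562, 119.25605010986328), 57.15779113769531)
top 14 [[520.0, 7.0, 26.0], [524.0, 14.0, 28.0], [556.0, 22.0, 284.0]] ((538.1675415039062, 14.728680610656738), (9.161538124084473, 38.55693435668945), 78.43972778320312)
top 517 [[521.0, -19.0, 11.0], [553.0, 38.0, 39.0], [627.0, 100.0, 500.0]] ((583.4913940429688, 40.645652770996094), (119.72542572021484, 126.77686309814453), 89.36399841308594)
```

View pics/pu.png

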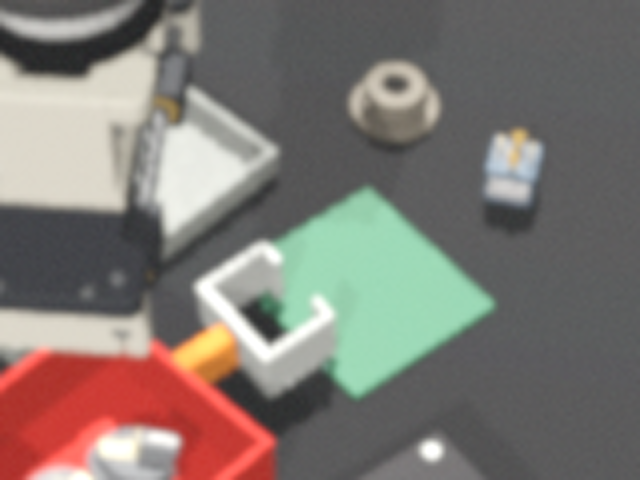

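The puller was knocked over. It lies on its x end with the handle toward −x, at x 524–560, y about 16. First I'll bin the last loose broken knob, then stand the puller up.

Request:
jog_arm --rows '[56,4,10,0,0,56,8,22,0,0,56,9,26,0,0,56,9,26,0,0,56,9,26,0,0,56,9,26,0,0,56,9,26,0,0,56,9,26,0,0,56,9,26,0,0,56,9,26,0,0,56,9,24,0,0,56,8,20,0,0,56,3,10,0,0,56,2,5,0,0,56,0,0,0,0,56,0,0,0,0]'

```text
time: 51.65
tool_pos: [0.6088, 0.2705, 0.1753]
tool_rot: [-3.141, -0.0, 2.338]
contact_force: [-0.4, -0.1, 0.3]
opening: 0.0562
```

```bash
python3 tray.py wrist;python3 -c "
from h import *
go(608,271.5,11,134)"
```

```text
51.6 [608.8 270.5 175.3] [-180.    -0.   133.9] F [-0.4 -0.1  0.3] open 56.2
wrist knob [502.6 281.5] [37.3 37. ] bar [502.8 281. ] [12.3 37.3] 85.0
wrist knob [606.  339.7] [37.2 37.6] bar [606.1 339.8] [38.  12.3] 74.6
wrist knob [510.2 190.5] [36.2 37.7] bar [510.3 190.4] [13.1 37.5] 83.7
wrist knob [609.  272.5] [36.7 37.4] bar [615.1 278.3] [21.3 12.3] 44.0
turn -0.1 tx 1.4 ty 0.1 tz 164.5
```

Request:
jog_arm --rows '[56,1,0.4,15,0,56,0,0,25,0,56,0,0,30,0,56,0,0,30,0,56,0,0,25,0,56,0,0,17,0,56,0,0,12,0,56,0,0,6,0,56,0,0,4,0,56,0,0,0,0,56,0,0,0,0]'

```text
time: 52.8
tool_pos: [0.6091, 0.2723, 0.0123]
tool_rot: [3.14, 0.001, 2.338]
contact_force: [-0.1, 0.5, 1.3]
opening: 0.0561
```

Request:
jog_arm --rows '[40,0,0,0,0,40,0,0,0,0,40,0,0,0,0,40,0,0,0,0,40,0,0,0,0,40,0,0,0,0,40,0,0,-3,0,40,0,0,-5,0,40,0,0,-8,0,40,0,0,-10,0,40,0,0,-15,0,40,0,0,-20,0,40,0,0,-25,0,40,0,0,-20,0,40,0,0,0,0]'

```text
time: 54.3
tool_pos: [0.6106, 0.2729, 0.1222]
tool_rot: [3.135, 0.003, 2.338]
contact_force: [0.3, -0.1, -1.1]
opening: 0.0448
```

```bash
python3 -c "
from h import *
st(); go(470,2,120,134)
f=np.load('w12.npz'); p,d,E=f['p'],f['d'],f['E']; P=cloud('wrist',E,d); h=cv2.cvtColor(p,cv2.COLOR_RGB2HSV)
m=(P[...,0]>.39)&(P[...,0]<.515)&(abs(P[...,1]+.008)<.06)&(P[...,2]>.02)&(P[...,2]<.06)&(h[...,1]<100)
from scipy import ndimage as nd
L,k=nd.label(m)
for i in range(1,k+1):
    if (L==i).sum()>50: print(np.round(1000*np.percentile(P[L==i],[2,50,98],axis=0)).tolist())
"
```

```text
54.3 [610.6 272.9 122.2] [179.6   0.2 134. ] F [ 0.3 -0.1 -1.1] open 44.8
turn -0.0 tx -97.2 ty -289.3 tz 2.2
[[415.0, -29.0, 23.0], [455.0, -8.0, 29.0], [489.0, 9.0, 40.0]]
```

Request:
jog_arm --rows '[40,-2,-8,0,0,40,-4,-18,0,0,40,-6,-25,0,0,40,-6,-26,0,0,40,-6,-26,0,0,40,-6,-26,0,0,40,-6,-26,0,0,40,-6,-26,0,0,40,-6,-26,0,0,40,-6,-25,0,0,40,-6,-25,0,0,40,-5,-18,0,0,40,-2,-12,0,0,40,0,0,0,8,40,0,0,0,8,40,0,0,0,8,40,0,0,0,8,40,0,0,0,8,40,0,0,0,0,40,0,0,0,0]'

```text
time: 56.3
tool_pos: [0.448, 0.0248, 0.117]
tool_rot: [-3.141, -0.0, 1.644]
contact_force: [0.4, 0.9, -0.6]
opening: 0.0443
```

```bash
python3 -c "
from h import *
st(); go(451,25,45,94)"
```

```text
56.3 [448.   24.8 117. ] [-179.9   -0.    94.2] F [ 0.4  0.9 -0.6] open 44.3
turn 0.2 tx -0.0 ty 3.0 tz 72.0
```

Request:
jog_arm --rows '[40,0,3,15,0,40,0,0,22,0,40,0,0,20,0,40,0,0,12,0,40,0,0,3,0,40,0,0,0,0,40,0,0,0,0,54,0,0,0,0,54,0,0,0,0,54,0,0,0,0,54,0,0,0,0,54,0,0,-8,0,54,0,0,-20,0,54,0,0,-30,0,54,0,0,-30,0,54,0,0,-30,0,54,0,0,-20,0,54,0,0,0,0,54,0,0,0,0]'

```text
time: 58.2
tool_pos: [0.4514, 0.025, 0.1837]
tool_rot: [3.141, 0.0, 1.64]
contact_force: [-0.4, -0.2, 0.7]
opening: 0.0541
```

```bash
python3 -c "
from h import *
st(); go(540,15,183,180)
f,d,E=grab('wrist');np.savez('w13.npz',p=f,d=d,E=E);save('w13',f)
P=cloud('wrist',E,d); h=cv2.cvtColor(f,cv2.COLOR_RGB2HSV).astype(int)
o=(h[...,0]>8)&(h[...,0]<25)&(h[...,1]>150)&(P[...,2]>.005)&(P[...,2]<.06)&(P[...,0]>.5)&(P[...,0]<.6)
X=P[o]*1000; print(np.percentile(X,[2,50,98],axis=0).round(1).tolist(),cv2.minAreaRect(X[X[:,2]>25][:,:2].astype(np.float32)))
m=(P[...,0]>.39)&(P[...,0]<.515)&(abs(P[...,1]+.008)<.06)&(P[...,2]>.055)&(P[...,2]<.1); print('above rim',m.sum())
"
```

```text
58.2 [451.4  25.  183.7] [180.   0.  94.] F [-0.4 -0.2  0.7] open 54.1
turn -86.0 tx -88.6 ty -10.0 tz 0.7
[[522.3, 10.1, 7.4], [536.4, 21.2, 27.4], [558.9, 24.8, 30.5]] ((536.6082153320312, 17.61610984802246), (17.33000946044922, 46.164329528808594), 79.42322540283203)
above rim 0
```

View pics/w13.png

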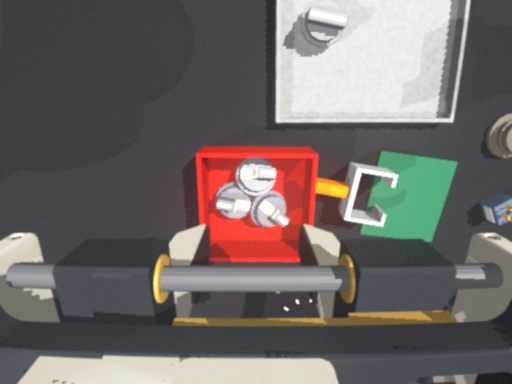

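All three broken knobs are in the bin. Now I'll go above the fallen puller's handle end.

Request:
jog_arm --rows '[40,0,0,0,-8.3,40,0,0,0,-8.3,40,0,0,0,-8.3,40,0,0,0,-8.3,40,0,0,0,-8.3,40,0,0,0,-8.3,40,0,0,0,-8.3,40,0,0,0,-8.3,40,0,0,0,-8.3,40,0,0,0,-7.6,40,-12,0,0,0,40,-20,-1,15,0,40,-22,-1,20,0,40,-20,-1,20,0,40,-10,0,15,0,40,0,0,0,0,40,0,0,0,0]'

```text
time: 59.95
tool_pos: [0.5348, 0.0165, 0.1127]
tool_rot: [3.141, -0.002, 3.074]
contact_force: [0.1, -0.0, 0.4]
opening: 0.0397
```

```bash
cat > lie.py <<'E'
from h import *
st(); f,d,E=grab('wrist'); np.savez('w14.npz',p=f,d=d,E=E)
P=cloud('wrist',E,d); h=cv2.cvtColor(f,cv2.COLOR_RGB2HSV).astype(int)
box=(P[...,0]>.5)&(P[...,0]<.65)&(P[...,1]>-.05)&(P[...,1]<.08)
o=box&(h[...,0]>8)&(h[...,0]<25)&(h[...,1]>150)&(abs(P[...,2]-.03)<.006)
X=P[o]*1000; print(len(X),np.percentile(X,[2,50,98],axis=0).round(1).tolist(),cv2.minAreaRect(X[:,:2].astype(np.float32)))
w=box&(h[...,1]<70)&(abs(P[...,2]-.036)<.007)
X=P[w]*1000; print(len(X),np.percentile(X,[2,50,98],axis=0).round(1).tolist(),cv2.minAreaRect(X[:,:2].astype(np.float32)))
go(535,16.8,16,176.2)
E
python3 lie.py
```

```text
60.0 [534.8  16.5 112.7] [ 1.800e+02 -1.000e-01  1.761e+02] F [ 0.1 -0.   0.4] open 39.7
447 [[523.5, 9.9, 25.5], [535.7, 17.1, 28.1], [558.6, 24.4, 30.6]] ((540.9364013671875, 17.242687225341797), (13.609853744506836, 36.649078369140625), 85.90625762939453)
815 [[558.4, -15.4, 29.6], [563.5, 18.1, 35.8], [597.3, 43.4, 38.7]] ((580.871337890625, 13.443260192871094), (60.79005813598633, 43.22626876831055), 85.53713989257812)
turn -0.0 tx -0.0 ty 0.3 tz 97.5
```

Request:
jog_arm --rows '[40,0,0.5,15,0,40,0,0,25,0,40,0,0,25,0,40,0,0,20,0,40,0,0,10,0,40,0,0,4,0,40,0,0,0,0,8,0,0,0,0,8,0,0,0,0,8,0,0,0,0,8,0,0,0,0,8,0,0,0,0,8,0,0,0,0,8,0,0,0,0,8,0,0,0,0]' --grip_force 5

```text
time: 61.5
tool_pos: [0.5353, 0.0169, 0.0146]
tool_rot: [3.142, 0.0, 3.076]
contact_force: [-0.4, -0.6, 2.7]
opening: 0.014
```

Request:
jog_arm --rows '[8,0,0,-2,0,8,0,0,-3,0,8,-1,0,-4,0,8,-2,0,-4,0,8,-2,0,-4,0,8,-2,0,-4,0,8,-2,0,-4,0,8,-2,0,-4,0,8,0,0,0,0,8,0,0,0,0]'

```text
time: 62.5
tool_pos: [0.5465, 0.0162, 0.0436]
tool_rot: [3.142, 0.001, 3.076]
contact_force: [-0.1, -0.1, 0.2]
opening: 0.0139
```

```bash
cat > tilt.py <<'E'
from h import *
st(); s=observe(); T=np.array(s['tool_pos'])
for n in('side','top','wrist'):
    f,d,E=grab(n); P=cloud(n,E,d); h=cv2.cvtColor(f,cv2.COLOR_RGB2HSV).astype(int)
    if n=='wrist': np.savez('wt.npz',p=f,d=d,E=E); save('wt',f)
    if n=='side': save('st',cv2.resize(f[120:270,170:370],(640,480)))
    b=(np.hypot(P[...,0]-T[0],P[...,1]-T[1])<.13)&(P[...,2]<T[2]+.045)
    o=b&(h[...,0]>8)&(h[...,0]<22)&(h[...,1]>150)&(P[...,2]>.012); w=b&(h[...,1]<60)&(h[...,2]>100)&(P[...,2]>.012)&(abs(P[...,1]-T[1])<.045)&(P[...,0]>.53)
    for nm,m in(('or',o),('wh',w)):
        X=P[m]*1000-T*1000
        if len(X)>5: print(n,nm,len(X),np.percentile(X,[3,50,97],axis=0).round(0).tolist())
E
python3 tilt.py
```

```text
62.5 [546.5  16.2  43.6] [180.    0.  176.3] F [-0.1 -0.1  0.2] open 13.9
side or 54 [[-22.0, -6.0, -6.0], [-18.0, -3.0, 7.0], [-14.0, 6.0, 18.0]]
side wh 41 [[-14.0, -33.0, -25.0], [-13.0, -17.0, 19.0], [35.0, 15.0, 32.0]]
wrist or 1437 [[-21.0, -6.0, -3.0], [-12.0, 1.0, 12.0], [10.0, 8.0, 17.0]]
wrist wh 1043 [[-13.0, -20.0, 3.0], [-11.0, -1.0, 17.0], [31.0, 22.0, 42.0]]
```

```bash
cat > prof.py <<'E'
from h import *
s=observe(); T=np.array(s['tool_pos']); f=np.load('wt.npz'); P=cloud('wrist',f['E'],f['d'])-T; h=cv2.cvtColor(f['p'],cv2.COLOR_RGB2HSV).astype(int)
o=(h[...,0]>8)&(h[...,0]<22)&(h[...,1]>150)&(np.hypot(P[...,0],P[...,1])<.1)&(P[...,2]<.05)&(P[...,2]>-.05)
X=P[o]*1000
for a in range(-30,60,5):
    q=X[(X[:,0]>=a)&(X[:,0]<a+5)]
    if len(q)>5: print('or',a,len(q),np.percentile(q[:,2],[5,50,95]).round(0))
w=(h[...,1]<60)&(h[...,2]>90)&(abs(P[...,1])<.035)&(P[...,2]>-.06)&(P[...,2]<.05)&(P[...,0]>-.05)&(P[...,0]<.1); X=P[w]*1000
for a in range(-50,100,10):
    q=X[(X[:,0]>=a)&(X[:,0]<a+10)]
    if len(q)>5: print('wh',a,len(q),np.percentile(q[:,1],[5,95]).round(0),np.percentile(q[:,2],[5,50,95]).round(0))
E
python3 prof.py
```

```text
or -25 76 [-6. -3. -1.]
or -20 412 [-2.  5. 12.]
or -15 299 [10. 15. 17.]
or -10 190 [12. 15. 17.]
or -5 171 [12. 14. 15.]
or 0 168 [10. 12. 14.]
or 5 103 [-44.  10.  12.]
or 10 41 [ 6.  9. 10.]
wh -20 739 [-19.  15.] [ 4. 18. 41.]
wh -10 271 [10. 24.] [ 6. 16. 37.]
wh 0 52 [-20.  13.] [-44.  41.  48.]
wh 10 48 [-34.  32.] [-45. -44. -43.]
wh 30 54 [-9.  6.] [6. 7. 8.]
wh 60 27 [-13.   6.] [-42. -41. -40.]
```

It's pivoting in the grip (about 17° now). I'll continue along the arc.

Request:
jog_arm --rows '[8,-2,0,-3,0,8,-3,0,-4,0,8,-3,0,-4,0,8,-3,0,-4,0,8,-3,0,-4,0,8,-4,0,-4,0,8,-4,0,-4,0,8,-4,0,-4,0,8,-4,0,-4,0,8,-4,0,-4,0,8,-3,0,-5,0,8,-2,0,-5,0,8,-1,0,-5,0,8,0,0,-4,0,8,0,0,0,0,8,0,0,0,0]'

```text
time: 64.25
tool_pos: [0.5859, 0.0137, 0.1014]
tool_rot: [3.141, -0.0, 3.076]
contact_force: [0.2, 0.6, -0.7]
opening: 0.014
```

```bash
python3 tilt.py; python3 prof.py
```

```text
64.2 [585.9  13.7 101.4] [180.   -0.  176.3] F [ 0.2  0.6 -0.7] open 14.0
side or 75 [[-25.0, -7.0, -5.0], [-18.0, -2.0, 10.0], [-11.0, 6.0, 20.0]]
side wh 322 [[-14.0, -35.0, -52.0], [7.0, -25.0, -25.0], [48.0, 16.0, 34.0]]
wrist or 1419 [[-24.0, -6.0, -1.0], [-12.0, 1.0, 12.0], [14.0, 8.0, 19.0]]
wrist wh 1397 [[-12.0, -28.0, -30.0], [-10.0, -6.0, 13.0], [7.0, 28.0, 41.0]]
or -25 255 [3. 6. 8.]
or -20 278 [ 8. 11. 14.]
or -15 319 [13. 16. 19.]
or -10 216 [15. 19. 20.]
or -5 94 [13. 15. 18.]
or 0 84 [ 8. 11. 13.]
or 5 71 [3. 6. 8.]
or 10 66 [-2.  1.  3.]
or 15 34 [-4. -3. -2.]
wh -20 766 [-19.  16.] [ 4. 18. 41.]
wh -10 278 [-25.  24.] [-29.  16.  38.]
wh 0 363 [-29.  30.] [-30. -28.  44.]
wh 10 9 [-9. 31.] [-25.  -9.  49.]
wh 20 24 [-8.  7.] [-10.  -9.  -8.]
```

View pics/st.png

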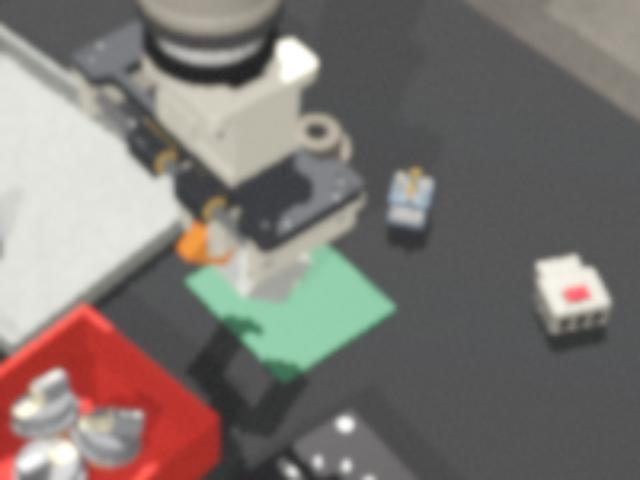

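It now hangs at about 45° in the grip. I'll move over the mat, ease the grip to 3 N close to the surface, and let it swing down.

Request:
jog_arm --rows '[8,-4,0,0,0,8,-8,-1,0,0,8,-9,-1,0,0,8,-9,-1,0,0,8,-9,-1,0,0,8,-8,-1,2,0,8,-5,0,5,0,8,-2,0,5,0,8,0,0,3,0,8,0,0,0,0]'

```text
time: 65.4
tool_pos: [0.6389, 0.0053, 0.0854]
tool_rot: [3.141, -0.002, 3.076]
contact_force: [-0.0, 0.3, -1.5]
opening: 0.0142
```

Request:
jog_arm --rows '[8,0,0,0,0,8,0,0,0,0,8,0,0,0,0,8,0,0,0,0,8,0,0,0,0,8,-4,0,0,0,8,4,0,0,0,8,-4,0,0,0,8,4,0,0,0,8,0,0,0,0]' --grip_force 3

```text
time: 66.4
tool_pos: [0.6391, 0.0052, 0.0863]
tool_rot: [3.141, -0.001, 3.076]
contact_force: [-0.2, -0.6, -1.9]
opening: 0.0142
```

```bash
python3 tilt.py|head -1; python3 prof.py
```

```text
66.4 [639.1   5.2  86.3] [180.   -0.  176.3] F [-0.2 -0.6 -1.9] open 14.2
or -30 37 [ 8. 11. 13.]
or -25 284 [-4. 13. 15.]
or -20 233 [13. 15. 16.]
or -15 242 [15. 16. 18.]
or -10 239 [16. 18. 19.]
or -5 134 [17. 19. 20.]
wh -30 63 [-27.   9.] [-33. -29.  11.]
wh -20 2031 [-24.  27.] [-30. -27.  37.]
wh -10 1137 [-27.  29.] [-27. -25.  19.]
wh 0 238 [-29.  30.] [-24. -23.  48.]
```

Tilt is down to about 16°. I'll lower it onto the mat with a small forward drag to level it.

Request:
jog_arm --rows '[8,0,0,4,0,8,0,0,4,0,8,-1,0,1.5,0,8,-3,0,1,0,8,-3,0,1,0,8,-3,0,1,0,8,-3,0,1,0,8,-3,0,1,0,8,0,0,0,0,8,0,0,0,0]'

```text
time: 67.55
tool_pos: [0.6561, 0.0041, 0.0723]
tool_rot: [3.142, 0.001, 3.076]
contact_force: [1.1, 0.4, 4.2]
opening: 0.0139
```

```bash
python3 tilt.py|head -1; python3 prof.py
```

```text
67.5 [656.1   4.1  72.3] [1.800e+02 1.000e-01 1.763e+02] F [1.1 0.4 4.2] open 13.9
or -25 523 [-14.  12.  19.]
or -20 219 [17. 19. 20.]
or -15 236 [17. 19. 20.]
or -10 241 [17. 20. 21.]
or -5 194 [18. 20. 21.]
or 0 21 [15. 19. 20.]
wh -30 1082 [-27.  30.] [-43. -24. -23.]
wh -20 1761 [-25.  29.] [-24. -22.  37.]
wh -10 1183 [-27.  29.] [-23. -22.  27.]
wh 0 216 [-29.  30.] [-23. -22.  48.]
wh 90 209 [-13.   7.] [-60. -53. -46.]
```

It's flat now (top z about 91). Releasing.

Request:
jog_arm --rows '[8,0,0,-0.5,0,8,0,0,0,0,18,0,0,0,0,30,0,0,0,0,45,0,0,0,0,45,0,0,0,0,45,0,0,-10,0,45,0,0,-25,0,45,0,0,-30,0,45,0,0,-30,0,45,0,0,0,0,45,0,0,0,0]'

```text
time: 68.9
tool_pos: [0.6558, 0.0041, 0.1686]
tool_rot: [-3.142, 0.002, 3.076]
contact_force: [0.0, 0.7, -0.2]
opening: 0.0447
```

```bash
python3 -c "
from pul import *
st()
for n in('wrist','side'): puller(n,*grab(n))
"
```

```text
68.9 [655.8   4.1 168.6] [-1.800e+02  1.000e-01  1.763e+02] F [ 0.   0.7 -0.2] open 44.7
wrist bridge 1763 c [650.6   5.5] [61.7 36.1] 86.4 mean [649.4   5.7  49. ] z 48.5
wrist handle 570 c [650.9   5.3] [13.8 25.4] 85.2 mean [648.    5.6  86.2] z 89.9
wrist top 452 c [649.8   5.5] [13. 26.] 86.4 mean [650.1   5.5  91. ] z 90.3
side bridge 290 c [649.4   2.5] [66.7 39.5] 85.6 mean [646.1  -2.9  49. ] z 50.2
side handle 192 c [649.8   3.5] [16.2 27.5] 87.3 mean [6.469e+02 5.000e-01 7.950e+01] z 81.6
side top 81 c [649.4   2.3] [17.1 27.7] 89.3 mean [648.8   2.2  91. ] z 91.5
```

The puller stands upright on the mat. I'll back off and do a final check of everything.

Request:
jog_arm --rows '[45,0,0,-30,0,45,0,0,-30,0,45,20,-10,-10,0,45,25,-20,0,0,45,25,-25,0,0,45,25,-25,0,0,45,25,-25,0,0,45,25,-25,0,0,45,25,-25,0,0,45,20,-25,0,0,45,0,-25,0,0,45,0,-25,0,0,45,0,-25,0,0,45,0,-20,0,0,45,0,-10,0,0,45,0,0,0,0,45,0,0,0,0]'

```text
time: 70.7
tool_pos: [0.4472, -0.2671, 0.2368]
tool_rot: [3.14, -0.001, 3.076]
contact_force: [0.1, 0.3, 0.0]
opening: 0.045
```

```bash
python3 tray.py top side; python3 -c "
from pul import *
p,d,E=grab('top'); puller('top',p,d,E); save('fin',cv2.resize(p[100:310,70:440],(800,454),interpolation=cv2.INTER_CUBIC))"
```

```text
70.7 [ 447.2 -267.1  236.8] [ 1.799e+02 -1.000e-01  1.763e+02] F [0.1 0.3 0. ] open 45.0
top knob [605.7 336.7] [38.3 35.9] bar [604.6 336.8] [38.  12.1] 76.0
top knob [508.7 187.3] [35.7 35.9] bar [508.8 187. ] [11.9 36. ] 80.5
top knob [501.6 278.3] [37.  35.3] bar [501.7 279. ] [12.3 38. ] 82.0
side knob [506.9 186.6] [37.7 35. ] bar [507.8 187. ] [15.1 36. ] 86.7
top bridge 390 c [650.3   3.1] [61.7 36.3] 86.3 mean [649.2   3.3  49. ] z 48.4
top handle 99 c [650.6   3.6] [12.5 26.1] 89.2 mean [648.8   3.6  87.6] z 89.6
top top 87 c [650.7   3.7] [12.2 24.6] 89.2 mean [650.1   3.6  91. ] z 89.8
```

View pics/fin.png

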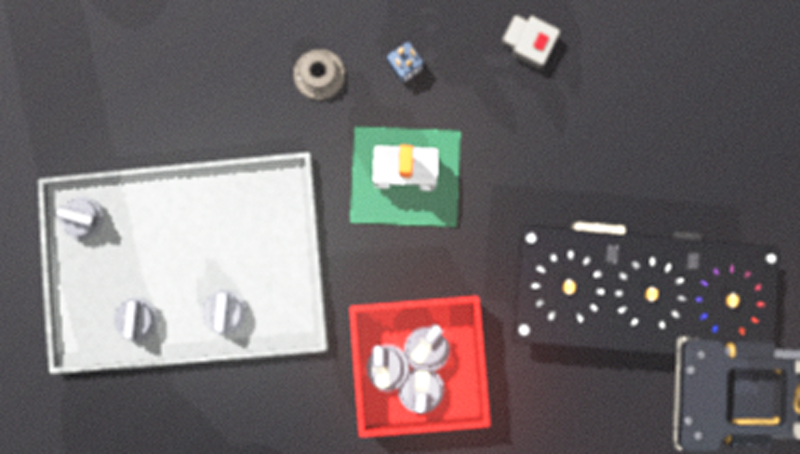

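The final picture shows three whole knobs upright in the tray at (78,217), (135,320) and (225,313). Three broken knobs are in the bin around (408,368). The shafts are bare, the puller stands on the mat at (405,165), and the bystanders have not moved.

```bash
python3 -c "
from cell import hand_in
print(hand_in())"
```

```text
the job is handed in; nothing more can be done
None
```

The job is done and handed in at about 71 s on the robot clock.

- **Fitted knobs:** I pulled all three straight up with the puller. The two whole ones stand in the tray and the broken one is in the scrap bin.
- **Loose knobs:** The fingers moved the two loose broken knobs from the tray to the bin. The loose whole knob stayed where it stood in the tray.
- **Puller:** I stood it back on the mat, but it was found toppled beside the bin after I carried the first loose knob. I take this as the announced knock, since the arm's path did not come near it, though I can't rule out contact. I picked it up with a light grip so it swung down, levelled it on the mat and released it.

**Last checks:** The three shafts are bare. Three whole knobs stand upright in the tray and three broken ones are in the bin, all below its rim. The puller is upright on the mat: its top read z 90 mm against 91 expected, at about (650, 4) mm. In the last picture the plug, grommet and relay look unmoved; I did not measure them. The wrist camera read up to about 3 mm apart from the top and side cameras, which was within what the grips needed. No check failed.

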